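# Load check discs into a spring-fed magazine

### The arm

A 6-joint arm with a two-finger parallel gripper is mounted at the origin on a cart in front of the work surface, level with it; the furniture and walls round the work are solid. World frame = base frame: x ahead of the robot, y to its left, z up, the work surface at z = 0. Lengths are in mm, angles in rad, forces in N, time in s.
With the tool pointing down it reaches from about 350 to 975 mm from the base axis. Payload 7.1 kg.
Tool frame: the origin (TCP) lies on the centre line of the jaws, within the pads' length; the fingertips stand 8 mm ahead of it and the grasp point (between the pads) lies 11 mm behind it; z points along the fingers, x is the direction in which the jaws open and shut, and the axes are right-handed (so a half turn about z gives the same grasp; the last joint's range is limited). The gripper opens to 88 mm and grips with 3 to 60 N. Pads are 20 mm wide; open, the fingers measure 115 mm over their backs; the gripper's body (75 mm by 178 mm) begins 61 mm behind the grasp point.
Start: joints at [-1.131, 0.423, 1.63, -0, 1.089, -0.019], TCP at [276.809, -560.34, 209.775] pointing down, gripper open.
Joint ranges: [-3, 3], [-0.9, 2.11], [0.09, 2.58], [-1.31, 4.45], [0.11, 2.69], [-2.54, 2.54]. Speed limits (rad/s): [2.39, 2.39, 3.01, 3.14, 3.14, 3.14].

### API

Orientations are given as a rotation vector (axis times angle).
In Python, from workcell import ctrl gives the robot as it stands.
- The arm moves only by the shell command python3 -m handwheel 'ROWS'. ROWS is JSON, a list of rows, each a list of 3 entries, a list of its own where there are three numbers: the turn, a rotation vector about the tool's x, y, z in rad, then the shift along the tool's x, y, z in mm, then the opening, from 0 (shut) to 1 (fully open). In form: [[[ax, ay, az], [tx, ty, tz], jaw], ...]. A call has exactly 10 rows; each row shifts and turns the pose as measured when the row begins, along the tool's axes as they then stand; what a row does not reach is not made up. A row lasts 1/12 s, in which the tool goes at most 41.7 mm and 7.16 degrees, less where a joint would pass 70% of its speed; a pose out of reach is approached as far as the arm can. A call with a gripper value outside its range is refused whole. The fingers move at their own pace and stop on an object; the grip force is fixed at half the most. Time passes only in rows, so rows that do not move let the fingers close, or fill a call up. It gives the time, the measured TCP pose, the force and the opening at its end, in the units of the state.
- ctrl.get_obs(): the state, without advancing time (a new reading comes with each control period).
- ctrl.get_image(name): name is "scene" or "top"; returns a dict with "pixels" (420x560x3 uint8, red, green, blue), "camera_matrix" (3x3 intrinsics, pixels), "dist" ([k1, k2, p1, p2, k3] as OpenCV has them; the pictures are not rectified), "rvec" (rotation vector, rad) and "tvec" (3), from world to camera coordinates, as OpenCV has them. Camera axes: x right, y down, z forward; pixel columns grow to the right and rows downward; lengths in mm; the calibration is good to about 2 mm. A picture is of the moment at which its call begins. There is no depth.
- ctrl.close_job(): hands the job in, once; it reports no verdict.
Trained networks look in a picture, given as the dict that the camera call returned (one of the last four; its "shot" number tells which), for a name from the list of things; names that differ only in an ending like _2 or _b are one class to them, and where a whole thing is asked for, a point or a joint stands for the part that bears it (a point fixed in the world has none). Each returns a list of dicts, best first, with "score" (0 to 1); they miss things now and then, are a little off and sometimes report something else, mostly with a low value. They report only what shows in the picture. A call takes as long as a camera call. They do not tell look-alikes from the thing itself.
- ctrl.look_for(picture, query): "position" ([x, y, z] in mm, in the coordinates of the camera as it stood for that picture, good to about 4 mm: the middle of the surface that is visible of it).
- ctrl.spot_point(picture, query): "position" ([x, y, z] in mm, in the coordinates of the camera as it stood for that picture, good to about 4 mm: a listed point, or the origin of a listed thing).
The state is a dict: "t": time; "qpos": joint angles; "qvel": joint speeds; "joint_torque": joint torques, N m; "ee_pos": TCP position; "orientation": TCP orientation; "ft_force": force on the tool from outside, world axes, zero at the start; "moment": the same for the moment, N m; "width": finger opening in mm.
Only numpy, scipy, OpenCV 4.12 (cv2) and the standard library are available. Lean on these libraries where they do the work, as an engineer would, in place of code of your own. Each camera call takes 0.05 s, during which the arm holds its last target.

### The job

Load the two flat metal check discs into the spring magazine: set each one flat between the four guide rods and press it down against the spring until both spring clips snap shut over it, one disc on top of the other. Leave the cones, the dish and the tweezers where they are.

Things in the scene. Friction and masses are not known exactly. Their poses are not given: they have to be found in the camera images.
- disc_a_center (a point): centre (9 mm above its underside) of a flat solid dark grey metal disc, 40 mm diameter, 18 mm thick, 100 g, lying flat on the desk at the start; a few round spark burns on its upper face. Its z axis is the disc's axis.
- disc_b_center (a point): the same for the second, equal disc. The order in which the two are loaded does not matter.
- magazine: disc magazine, fixed to the desk; origin at the centre of its underside, on the vertical stack axis, z up. Round grey foot, 96 mm diameter, 12 mm high. Its +x and -x sides are open: a gap 33 mm wide between guide rods, nothing outside it above the foot, so that fingers holding a disc across x pass there. The +y and -y sides carry the two spring clips.
- rod_tips (a point): point on the stack axis at the height of the tips of the four guide rods, 114 mm above the desk. The rods, 8 mm diameter, stand at x = +-14.3 mm, y = +-20.5 mm in the magazine's frame, are straight up to 102 mm height and taper above as a lead-in. They hold a 40 mm disc with about 1 mm play all round. Rods and clips are polished and slippery.
- lead_in (a point): point on the stack axis, 88 mm above the desk: about here (within 3 mm) the underside of a disc let go between the rods comes to rest, on the clips' flared lead-ins, clear of what is below.
- hook_level (a point): point on the stack axis at the undersides of the clip hooks, 80 mm above the desk. Push a disc until its upper face is 4 to 7 mm below this; the clips then snap inward over it and, let go, it is lifted against the hooks (upper face at this height). The second disc goes in the same way on top of the first and ends at the same height, the first 18 mm lower.
- follower (a joint): black spring-loaded follower plate, 31 mm diameter, on a coil spring inside the rods; travel in m, 0 = right up (its face 78 mm above the desk), grows as it is pressed down, stop at 0.044. Spring 2 N at 0 plus 0.1 N per mm. It reads about 0.016 with one disc clipped in and 0.034 with two.
- clip_left (a joint): bronze leaf-spring clip at the magazine's +y side, 12 mm wide; angle in rad, 0 = shut, grows as it bends outward, about 0.07 while a disc passes. Shut, its hook reaches to 16 mm from the stack axis, underside 80 mm above the desk; above that it flares outward to 95 mm height. Pushing a disc past both clips takes up to about 15 N, most where the flare meets the hook.
- clip_right (a joint): the equal clip at the magazine's -y side.
- cone_row: bystander: conical nickel sampler cone, 33 mm diameter, 15 mm high, standing in a row with the discs; origin at the centre of its underside.
- dish: bystander: shallow round steel dish, 90 mm diameter, 14 mm high; origin at the centre of its underside.
- cone_dish: bystander: a second cone, 33 mm diameter, 15 mm high, lying in the dish.
- tweezers_1: bystander: steel tweezers, 122 x 12 x 10 mm, long axis its y; origin at the centre of its underside.
Things that resemble listed ones, but are neither listed nor needed, are in the scene too. What is shaped like the part that bears disc_b_center but blue or red is not meant.

How it is judged (in metres and radians):
On the way:
1. one disc is pressed in between the rods and the clips are shut over it (((z of disc_a_center in the frame of magazine between 0.025 and 0.073 m and horizontal distance between disc_a_center and magazine below 0.004 m and angle between disc_a_center's own z axis and vertical below 0.08 rad) or (z of disc_b_center in the frame of magazine between 0.025 and 0.073 m and horizontal distance between disc_b_center and magazine below 0.004 m and angle between disc_b_center's own z axis and vertical below 0.08 rad)) and value of joint each of clip_left, clip_right below 0.03 rad and value of joint follower above 0.013 m), for 0.2 s.
At the end, for the whole second after the job is handed in: both discs lie flat (within 0.08 rad) on the stack axis (within 4 mm) under the clip hooks (centres 25 to 73 mm above the magazine's underside), both clips are shut (below 0.03 rad) and the follower is held down by the stack (0.030 to 0.038 m) (z of disc_a_center in the frame of magazine between 0.025 and 0.073 m and horizontal distance between each of disc_a_center, disc_b_center and magazine below 0.004 m and angle between each of disc_a_center, disc_b_center's own z axis and vertical below 0.08 rad and z of disc_b_center in the frame of magazine between 0.025 and 0.073 m and value of joint each of clip_left, clip_right below 0.03 rad and value of joint follower between 0.03 and 0.038 m); the robot touches nothing.
It fails at once if the cone beside the discs pushed more than 30 mm from its place (distance of cone_row from where it was at the start of the episode above 0.03 m).
It fails at once if the cone in the dish pushed more than 30 mm from its place (distance of cone_dish from where it was at the start of the episode above 0.03 m).
It fails at once if the dish pushed more than 30 mm from its place (distance of dish from where it was at the start of the episode above 0.03 m).
It fails at once if the tweezers pushed more than 30 mm from its place (distance of tweezers_1 from where it was at the start of the episode above 0.03 m).
It also fails if it takes over 69 s, if anything falls off the work surface, if the arm or the gripper's body presses on something with over 40 N, if the wrist force passes 120 N, or if a joint passes its speed limit or range.

## Working session

There is one attempt and no reset: what is moved stays moved. The work goes in short steps, Python scripts to look and compute and a shell command to move; the robot and the scene stay as the last step left them, time stands still between calls to the robot, and variables do not carry over. Pictures are saved under pics/ and viewed, and the job is handed in when it is done.

```bash
ls; mkdir -p pics
cat > h.py <<'E'
import numpy as np, cv2
from workcell import ctrl
def shot(n,fn=None):
    p=ctrl.get_image(n)
    if fn: cv2.imwrite('pics/'+fn,cv2.cvtColor(p['pixels'],cv2.COLOR_RGB2BGR))
    return p
def RT(p): return cv2.Rodrigues(np.array(p['rvec'],float))[0],np.array(p['tvec'],float).reshape(3)
def c2w(p,x):
    R,t=RT(p); return R.T@(np.array(x)-t)
def w2p(p,X):
    return cv2.projectPoints(np.array(X,float).reshape(-1,3),np.array(p['rvec'],float),np.array(p['tvec'],float),np.array(p['camera_matrix']),np.array(p['dist'],float))[0].reshape(-1,2)
def p2w(p,uv,z):
    R,t=RT(p); u=cv2.undistortPoints(np.array(uv,float).reshape(-1,1,2),np.array(p['camera_matrix']),np.array(p['dist'],float)).reshape(-1,2)
    o=-R.T@t; d=np.c_[u,np.ones(len(u))]@R
    return o+d*((z-o[2])/d[:,2])[:,None]
E
python3 - <<'E'
from h import *
for n in('scene','top'):
    p=shot(n,n+'0.png')
    for q in('disc_a_center','magazine','rod_tips','cone_row','dish','tweezers_1','cone_dish','follower','clip_left'):
        try:
            for f in ('spot_point','look_for'):
                r=getattr(ctrl,f)(p,q); print(n,q,f,[(round(d['score'],2),c2w(p,d['position']).round().tolist(),w2p(p,c2w(p,d['position'])).round().tolist()[0]) for d in r[:5]])
        except Exception as e: print(q,e)
o=ctrl.get_obs();print(o)
E
```

```text
pics
scene disc_a_center spot_point [(0.83, [503.0, 221.0, 10.0], [227.0, 232.0]), (0.16, [518.0, 121.0, 8.0], [256.0, 251.0])]
scene disc_a_center look_for [(0.62, [501.0, 210.0, 19.0], [228.0, 231.0]), (0.58, [460.0, 295.0, 4.0], [196.0, 226.0])]
scene magazine spot_point [(0.97, [542.0, -158.0, 3.0], [357.0, 325.0])]
scene magazine look_for [(0.91, [530.0, -174.0, 25.0], [359.0, 322.0])]
scene rod_tips spot_point [(0.93, [542.0, -159.0, 116.0], [364.0, 264.0])]
scene rod_tips look_for []
scene cone_row spot_point [(0.66, [462.0, 304.0, -2.0], [195.0, 227.0])]
scene cone_row look_for [(0.64, [462.0, 296.0, 2.0], [196.0, 227.0])]
scene dish spot_point [(0.83, [642.0, 188.0, -5.0], [288.0, 230.0]), (0.41, [462.0, 301.0, -1.0], [196.0, 227.0])]
scene dish look_for [(0.84, [647.0, 197.0, 3.0], [288.0, 225.0])]
scene tweezers_1 spot_point [(0.65, [651.0, 59.0, -2.0], [326.0, 252.0])]
scene tweezers_1 look_for [(0.86, [641.0, 66.0, 2.0], [321.0, 250.0])]
scene cone_dish spot_point [(0.61, [644.0, 176.0, -0.0], [292.0, 230.0])]
scene cone_dish look_for [(0.65, [638.0, 171.0, 9.0], [291.0,
[... 1669 characters left out ...]
e, rod_tips, tweezers
{'t': 1.5, 'qpos': array([-1.13097555e+00,  4.23114229e-01,  1.62989007e+00,  4.79688231e-06,
        1.08859477e+00, -1.90080382e-02]), 'qvel': array([-3.08178148e-04, -2.05954079e-05,  1.24485840e-03, -1.56876418e-03,
        9.79641007e-04,  8.69314109e-04]), 'joint_torque': array([ 2.29839998e-04, -5.44568324e+01, -2.74044210e+01,  6.45393343e-02,
        1.68020243e-02, -7.77967472e-06]), 'ee_pos': array([ 276.82703068, -560.33863894,  209.77008042]), 'orientation': array([-2.66840330e+00,  1.65806632e+00,  4.82263155e-06]), 'ft_force': array([ 0.09673838, -0.2884529 ,  1.00369363]), 'moment': array([0.01137875, 0.0021253 , 0.01219381]), 'width': 87.82869248856713}
```

View images.

View pics/scene0.png

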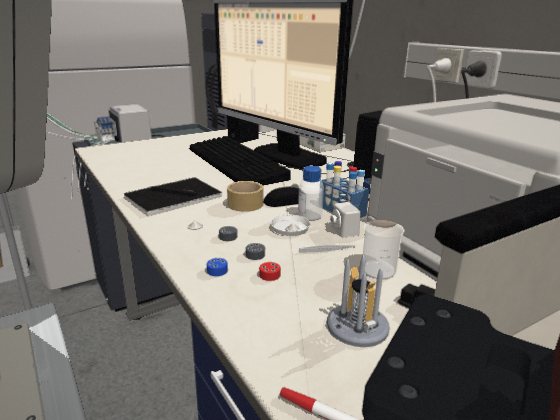

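View pics/top0.png

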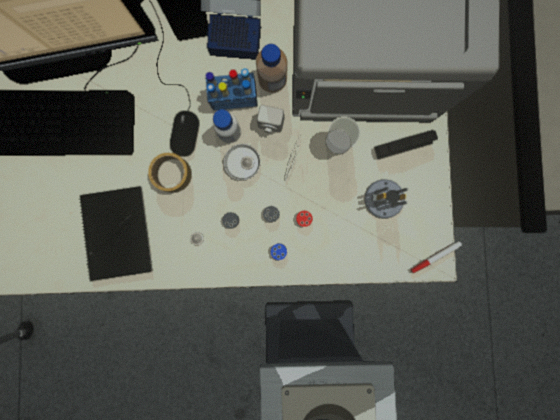

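Run:
```python
import cv2
a=cv2.imread('pics/top0.png');b=cv2.imread('pics/scene0.png')
cv2.imwrite('pics/t1.png',cv2.resize(a[140:260,170:310],None,fx=5,fy=5,interpolation=cv2.INTER_CUBIC))
cv2.imwrite('pics/t2.png',cv2.resize(a[160:230,350:430],None,fx=7,fy=7,interpolation=cv2.INTER_CUBIC))
cv2.imwrite('pics/s1.png',cv2.resize(b[190:280,170:310],None,fx=5,fy=5,interpolation=cv2.INTER_CUBIC))
cv2.imwrite('pics/s2.png',cv2.resize(b[240:360,300:420],None,fx=5,fy=5,interpolation=cv2.INTER_CUBIC))
```

```text
(no output)
```

View pics/t1.png

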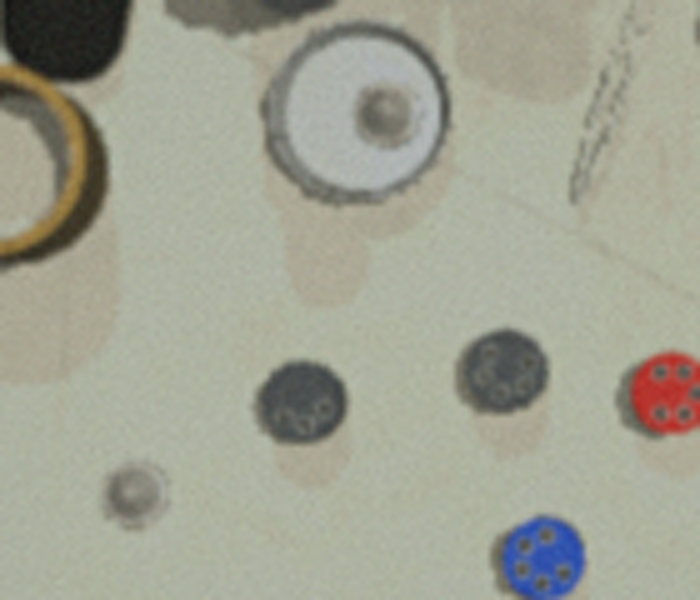

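View pics/t2.png

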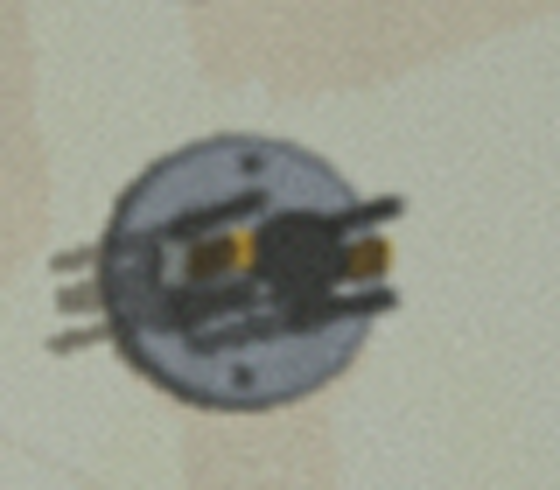

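View pics/s1.png

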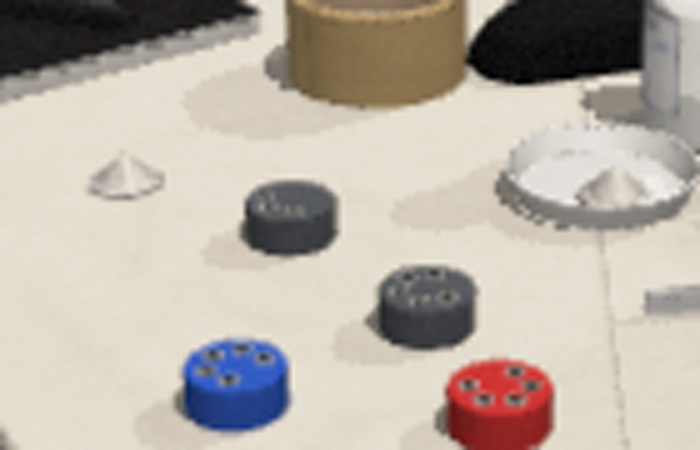

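View pics/s2.png

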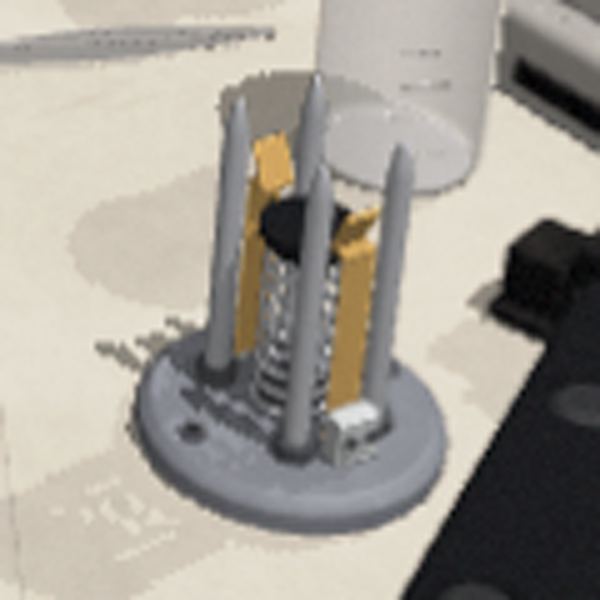

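```bash
cat >> h.py <<'E'
def hull(p,c,r,z0,z1):
    a=np.linspace(0,2*np.pi,72,endpoint=False)
    P=[[c[0]+r*np.cos(t),c[1]+r*np.sin(t),z] for t in a for z in(z0,z1)]
    m=np.zeros((420*4,560*4),np.uint8); h=cv2.convexHull((w2p(p,P)*4+1.5).round().astype(np.int32)); cv2.fillConvexPoly(m,h,1)
    M=cv2.moments(m,True); return np.array([M['m10']/M['m00'],M['m01']/M['m00']])/4-.375, M['m00']/16
def findcyl(p,c0,r,z0,z1,maskf,win=22):
    m=maskf(p['pixels'].astype(int)).astype(np.uint8)
    g,_=hull(p,c0,r,z0,z1); w=np.zeros_like(m); cv2.circle(w,tuple(int(v) for v in g.round()),win,1,-1); m=m*w
    n,l,s,cc=cv2.connectedComponentsWithStats(m); k=1+np.argmax(s[1:,4]); uv=cc[k]
    c=np.array(c0[:2],float)
    for _ in range(6):
        u,A=hull(p,c,r,z0,z1); zc=(z0+z1)/2
        c=c+(p2w(p,[uv],zc)-p2w(p,[u],zc))[0,:2]
    return c,s[k,4],A
dark=lambda im:(im.max(2)<110)&((im.max(2)-im.min(2))<30)
E
python3 - <<'E'
from h import *
for n in('scene','top'):
    p=shot(n)
    for c in((503,220),(518,121)):
        print(n,findcyl(p,c,20,0,18,dark))
    if n=='top':
        b=np.array([[250,160],[242,375]])/7+[350,160]; B=p2w(p,b,12); print('bolts',B,B.mean(0))
        b=np.array([[400,205],[395,297]])/7+[350,160]; print('tips',p2w(p,b,112))
        # foot ellipse
        e=np.array([[237,133],[105,265],[237,410],[145,165],[140,370],[350,350]])/7+[350,160]
        E=p2w(p,e,10);A=np.c_[2*E[:,:2],np.ones(6)];s=np.linalg.lstsq(A,(E[:,:2]**2).sum(1),rcond=None)[0];print('foot',s[:2],np.sqrt(s[2]+s[:2]@s[:2]))
        b=np.array([[303,393],[543,555],[668,393]])
    else:
        b=np.array([[240,97],[318,75],[322,168],[400,147]])/5+[300,240]; B=p2w(p,b,113); print('tips',B,B.mean(0))
        e=np.array([[137,395],[445,450],[150,460],[300,530],[230,515],[400,510]])/5+[300,240]
        E=p2w(p,e,6);A=np.c_[2*E[:,:2],np.ones(6)];s=np.linalg.lstsq(A,(E[:,:2]**2).sum(1),rcond=None)[0];print('foot',s[:2],np.sqrt(s[2]+s[:2]@s[:2]))
        print(p2w(p,np.array([[217,267],[270,270]]),9))
E
```

```text
scene (array([502.26522028, 216.55257159]), np.int32(209), 267.0)
scene (array([513.95423391, 117.14723417]), np.int32(247), 317.3125)
tips [[ 532.91887236 -134.9083907   113.        ]
 [ 562.17211199 -136.74264041  113.        ]
 [ 527.0795218  -177.24541777  113.        ]
 [ 554.22642859 -180.10972336  113.        ]] [ 544.09923368 -157.25154306  113.        ]
foot [ 540.74018552 -160.36158285] 47.380514564460086
[[423.89983521 102.50858714   9.        ]
 [504.49187202  42.35490334   9.        ]]
top (array([503.61417536, 220.40009833]), np.int32(214), 237.1875)
top (array([515.53524556, 122.12870312]), np.int32(213), 226.3125)
bolts [[ 582.46761038 -159.51892835   12.        ]
 [ 508.21230624 -153.39099747   12.        ]] [ 545.33995831 -156.45496291   12.        ]
tips [[ 556.36791286 -178.0519904   112.        ]
 [ 528.03703612 -175.14921876  112.        ]]
foot [ 544.39886942 -154.15898447] 47.57776093659078
```

```bash
cat >> h.py <<'E'
from scipy.spatial.transform import Rotation as Ro
def delta(x,y,z,ang):
    o=ctrl.get_obs();R=Ro.from_rotvec(o['orientation']);c,s=np.cos(np.radians(ang)),np.sin(np.radians(ang))
    T=Ro.from_matrix(np.array([[c,s,0],[s,-c,0],[0,0,-1]]))
    print('t',round(o['t'],2),'pos',o['ee_pos'].round(1),'ang',np.degrees(np.arctan2(*R.as_matrix()[[1,0],0])).round(1),'w',round(o['width'],1),'F',o['ft_force'].round(1),'q6',o['qpos'][5].round(2))
    print(' turn',(R.inv()*T).as_rotvec().round(4),'shift now',R.inv().apply(np.array([x,y,z])-o['ee_pos']).round(1),'shift in target frame',T.inv().apply(np.array([x,y,z])-o['ee_pos']).round(1))
E
python3 -m handwheel '[[[0,0,0.1125],[0,0,0],0.6],[[0,0,0.1125],[0,0,0],0.6],[[0,0,0.1125],[0,0,0],0.6],[[0,0,0.1125],[0,0,0],0.6],[[0,0,0.1125],[0,0,0],0.6],[[0,0,0],[-39,-9,0],0.6],[[0,0,0],[-39,-9,0],0.6],[[0,0,0],[-39,-9,0],0.6],[[0,0,0],[-39,-9,0],0.6],[[0,0,0],[-39,-9,0],0.6]]'
python3 -c "
from h import *
delta(515.5,122,60,-96)"
```

```text
t: 2.43
ee_pos: [347.1, -374.4, 209.0]
orientation: [2.056, -2.373, 0.008]
ft_force: [0.9, -0.4, -0.6]
width: 52.9
t 2.43 pos [ 347.1 -374.4  209. ] ang -98.2 w 52.9 F [ 0.9 -0.4 -0.6] q6 0.87
 turn [-0.0023 -0.0049 -0.0383] shift now [-516.1  -95.6  146.8] shift in target frame [-511.3 -115.6  149. ]
```

```bash
python3 -m handwheel '[[[0,0,-0.038],[-40,-9,0],0.6],[[0,0,0],[-40,-9,0],0.6],[[0,0,0],[-40,-9,0],0.6],[[0,0,0],[-40,-9,0],0.6],[[0,0,0],[-40,-9,0],0.6],[[0,0,0],[-40,-9,0],0.6],[[0,0,0],[-40,-9,0],0.6],[[0,0,0],[-40,-9,0],0.6],[[0,0,0],[-40,-9,0],0.6],[[0,0,0],[-40,-9,0],0.6]]'
python3 -c "
from h import *
delta(515.5,122,60,-96)"
```

```text
t: 3.27
ee_pos: [479.9, 21.2, 210.0]
orientation: [-2.099, 2.335, -0.018]
ft_force: [0.9, -0.6, 0.6]
width: 52.9
t 3.27 pos [479.9  21.2 210. ] ang -96.1 w 52.9 F [ 0.9 -0.6  0.6] q6 1.71
 turn [-0.0098 -0.0065 -0.0016] shift now [-105.   -23.3  149.6] shift in target frame [-104.   -24.9  150. ]
```

```bash
python3 -m handwheel '[[[-0.01,-0.006,0],[-35,-8.3,0],0.6],[[0,0,0],[-35,-8.3,0],0.6],[[0,0,0],[-30,-7,20],0.6],[[0,0,0],[0,0,30],0.6],[[0,0,0],[0,0,35],0.6],[[0,0,0],[0,0,35],0.6],[[0,0,0],[0,0,25],0.6],[[0,0,0],[0,0,0],0.6],[[0,0,0],[0,0,0],0.6],[[0,0,0],[0,0,0],0.6]]'
python3 -c "
from h import *
delta(515.5,122,60,-96)
p=shot('scene','s3.png');q=shot('top','t3.png')"
```

```text
t: 4.1
ee_pos: [523.0, 135.7, 64.3]
orientation: [-2.106, 2.314, -0.009]
ft_force: [-0.4, 0.7, 0.2]
width: 52.8
t 4.1 pos [523.  135.7  64.3] ang -95.4 w 52.8 F [-0.4  0.7  0.2] q6 1.89
 turn [-0.0129  0.0055  0.0108] shift now [14.4  6.2  4.2] shift in target frame [14.4  6.   4.3]
```

View pics/s3.png

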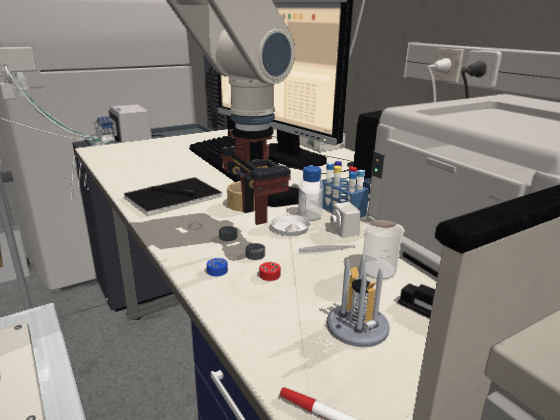

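View pics/t3.png

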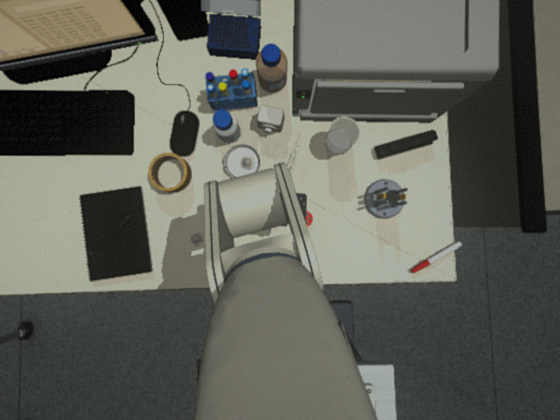

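```bash
python3 -m handwheel '[[[-0.012,0.005,0.01],[14,6,5],0.6],[[0,0,0],[0,0,0],0.6],[[0,0,0],[0,0,0],0.6],[[0,0,0],[0,0,6],0.6],[[0,0,0],[0,0,6],0.6],[[0,0,0],[0,0,6],0.6],[[0,0,0],[0,0,5],0.6],[[0,0,0],[0,0,0],0.6],[[0,0,0],[0,0,0],0.6],[[0,0,0],[0,0,0],0.6]]'
python3 -c "
from h import *
delta(515.5,122,9.5,-96)
p=shot('scene','s4.png');o=ctrl.get_obs()['ee_pos'];print(w2p(p,[o-[0,0,8],o+[0,0,60]]))
a=cv2.imread('pics/s4.png');cv2.imwrite('pics/s4c.png',cv2.resize(a[130:280,180:330],None,fx=4,fy=4))"
```

```text
t: 5.03
ee_pos: [519.7, 121.0, 39.2]
orientation: [-2.093, 2.329, -0.009]
ft_force: [-0.9, -0.4, 0.2]
width: 52.5
t 5.03 pos [519.7 121.   39.2] ang -96.1 w 52.5 F [-0.9 -0.4  0.2] q6 1.88
 turn [-0.0107  0.0036 -0.0019] shift now [-0.4  4.6 29.7] shift in target frame [-0.6  4.3 29.7]
[[256.30260306 240.47842168]
 [256.14201746 209.51326829]]
```

View pics/s4c.png

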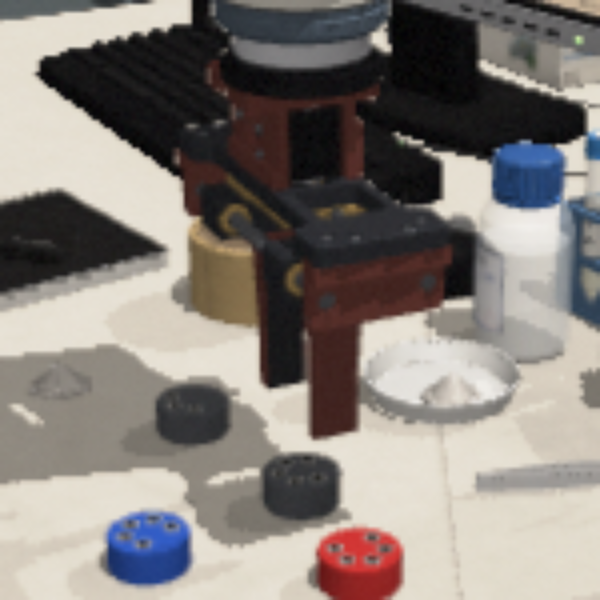

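Run:
```python
from h import *
p=shot('scene','s5.png');o=ctrl.get_obs();R=Ro.from_rotvec(o['orientation']);e=o['ee_pos'];print(e,o['width'],p['tvec'])
im=cv2.imread('pics/s5.png')[130:280,180:330];im=cv2.resize(im,None,fx=4,fy=4)
h=o['width']/2
for s in(-1,1):
  for zz in(8,-50):
    P=e+R.apply([[s*h,-10,zz],[s*h,10,zz],[s*(h+13.5),10,zz],[s*(h+13.5),-10,zz]])
    q=((w2p(p,P)-[180,130])*4).astype(int); cv2.polylines(im,[q],True,(0,255,0) if s>0 else (255,255,0),1)
cv2.imwrite('pics/s5c.png',im)
```

```text
[519.8335771  121.02994038  39.4980545 ] 52.630857234707776 [-415.31766671  237.84517696  560.31831177]
```

View pics/s5c.png

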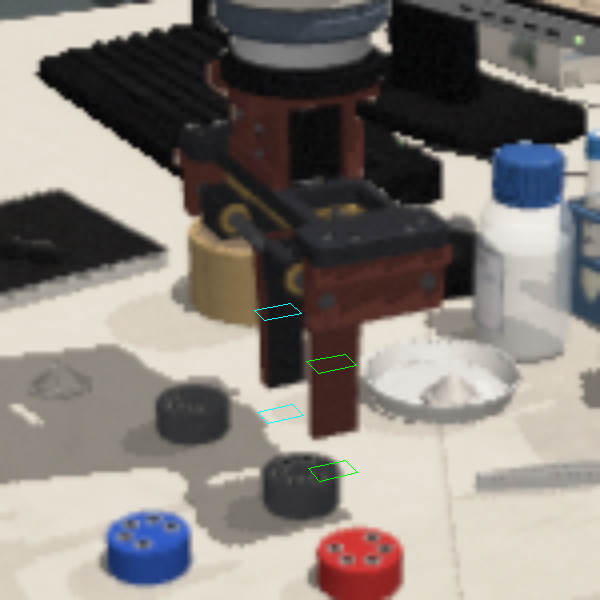

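Run:
```python
from h import *
for n in('scene','top'):
    p=shot(n);R,t=RT(p);print(n,(-R.T@t).round(),R[2].round(2),np.array(p['dist']).round(3),p['camera_matrix'][0][0])
```

```text
scene [ 132. -568.  451.] [ 0.48  0.77 -0.41] [0.042 0.    0.    0.    0.   ] 444.6183667323141
top [482.  90. 948.] [ 0.06  0.01 -1.  ] [0.035 0.    0.    0.    0.   ] 386.20492634115084
```

```bash
python3 -m handwheel '[[[-0.01,0.003,0],[-0.5,4.4,0],0.6],[[0,0,0],[0,0,3],0.6],[[0,0,0],[0,0,3],0.6],[[0,0,0],[0,0,3],0.6],[[0,0,0],[0,0,2],0.6],[[0,0,0],[0,0,0],0.6],[[0,0,0],[0,0,0],0.6],[[0,0,0],[0,0,0],0.6],[[0,0,0],[0,0,0],0.6],[[0,0,0],[0,0,0],0.6]]'
python3 - <<'E'
from h import *
delta(515.5,122,9.5,-96)
p=shot('scene','s6.png')
a=cv2.imread('pics/s6.png');cv2.imwrite('pics/s6c.png',cv2.resize(a[180:280,200:300],None,fx=6,fy=6,interpolation=cv2.INTER_CUBIC))
E
```

```text
t: 6.07
ee_pos: [515.5, 122.2, 27.9]
orientation: [-2.099, 2.335, -0.001]
ft_force: [0.1, -0.6, 0.1]
width: 52.7
t 6.07 pos [515.5 122.2  27.9] ang -96.1 w 52.7 F [ 0.1 -0.6  0.1] q6 1.89
 turn [-0.0013  0.0008 -0.0018] shift now [ 0.3  0.  18.4] shift in target frame [ 0.2  0.  18.4]
```

View pics/s6c.png

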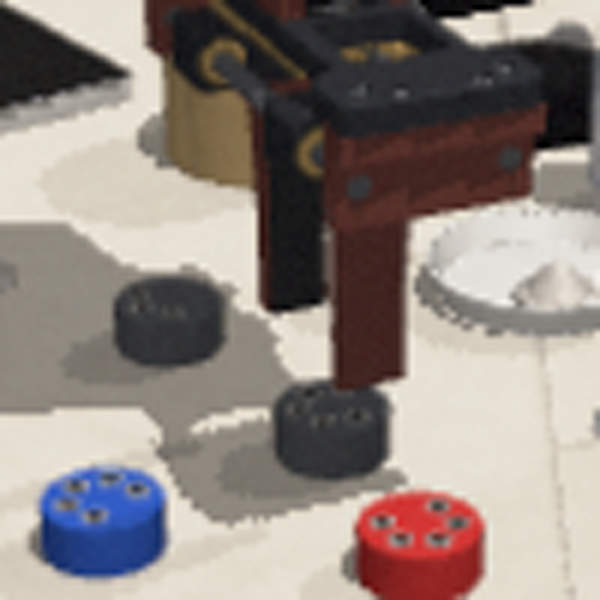

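```bash
python3 -m handwheel '[[[0,0,0],[0,0,2],0.6],[[0,0,0],[0,0,2],0.6],[[0,0,0],[0,0,0],0.6],[[0,0,0],[0,0,0],0.6],[[0,0,0],[0,0,0],0.6],[[0,0,0],[0,0,0],0.6],[[0,0,0],[0,0,0],0.6],[[0,0,0],[0,0,0],0.6],[[0,0,0],[0,0,0],0.6],[[0,0,0],[0,0,0],0.6]]'
python3 - <<'E'
from h import *
delta(515.5,122,9.5,-96)
p=shot('scene','s7.png')
a=cv2.imread('pics/s7.png');cv2.imwrite('pics/s7c.png',cv2.resize(a[180:280,200:300],None,fx=6,fy=6,interpolation=cv2.INTER_CUBIC))
E
```

```text
t: 6.95
ee_pos: [515.8, 122.3, 23.7]
orientation: [-2.099, 2.335, -0.001]
ft_force: [0.2, 0.6, 0.5]
width: 52.7
t 6.95 pos [515.8 122.3  23.7] ang -96.1 w 52.7 F [0.2 0.6 0.5] q6 1.89
 turn [-0.002   0.001  -0.0019] shift now [ 0.3  0.3 14.2] shift in target frame [ 0.3  0.3 14.2]
```

View pics/s7c.png

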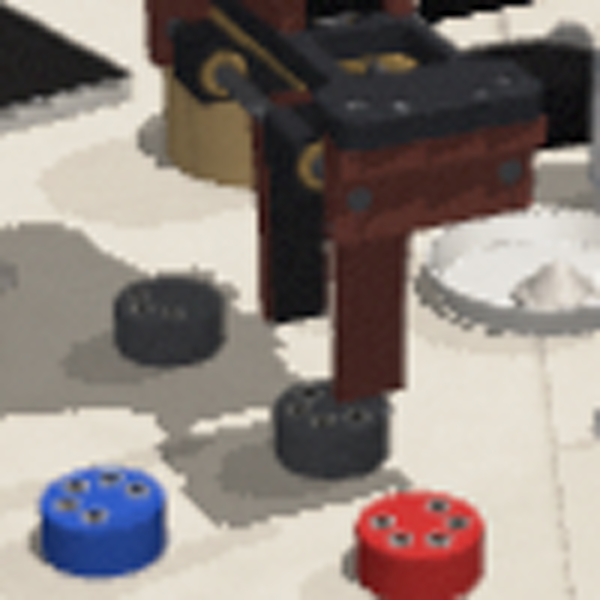

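```bash
python3 -m handwheel '[[[0,0,0],[0,0,2.5],0.6],[[0,0,0],[0,0,2.5],0.6],[[0,0,0],[0,0,2.5],0.6],[[0,0,0],[0,0,2.5],0.6],[[0,0,0],[0,0,2],0.6],[[0,0,0],[0,0,0],0.6],[[0,0,0],[0,0,0],0.6],[[0,0,0],[0,0,0],0.6],[[0,0,0],[0,0,0],0.6],[[0,0,0],[0,0,0],0.6]]'
python3 - <<'E'
from h import *
delta(515.5,122,9.5,-96)
p=shot('scene','s8.png')
a=cv2.imread('pics/s8.png');cv2.imwrite('pics/s8c.png',cv2.resize(a[180:280,200:300],None,fx=6,fy=6,interpolation=cv2.INTER_CUBIC))
E
```

```text
t: 7.83
ee_pos: [515.6, 122.2, 10.0]
orientation: [-2.099, 2.336, -0.001]
ft_force: [-0.4, -0.5, -0.4]
width: 52.6
t 7.83 pos [515.6 122.2  10. ] ang -96.1 w 52.6 F [-0.4 -0.5 -0.4] q6 1.89
 turn [-0.0013  0.0008 -0.002 ] shift now [0.2 0.1 0.5] shift in target frame [0.2 0.1 0.5]
```

View pics/s8c.png

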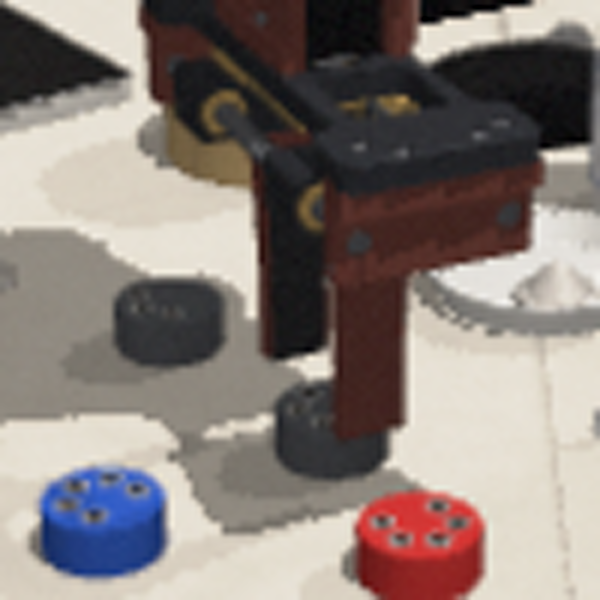

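```bash
python3 -m handwheel '[[[0,0,0],[0,0,2.5],0.6],[[0,0,0],[0,0,2.5],0.6],[[0,0,0],[0,0,2.5],0.6],[[0,0,0],[0,0,2.5],0.6],[[0,0,0],[0,0,0],0.6],[[0,0,0],[0,0,0],0.6],[[0,0,0],[0,0,0],0.6],[[0,0,0],[0,0,0],0.6],[[0,0,0],[0,0,0],0.6],[[0,0,0],[0,0,0],0.6]]'
python3 - <<'E'
from h import *
delta(515.5,122,9.5,-96)
p=shot('scene','s9.png')
a=cv2.imread('pics/s9.png');cv2.imwrite('pics/s9c.png',cv2.resize(a[180:280,200:300],None,fx=6,fy=6,interpolation=cv2.INTER_CUBIC))
E
```

```text
t: 8.72
ee_pos: [515.7, 122.3, -1.0]
orientation: [-2.099, 2.335, -0.001]
ft_force: [-0.3, -0.4, -0.8]
width: 52.9
t 8.72 pos [515.7 122.3  -1. ] ang -96.1 w 52.9 F [-0.3 -0.4 -0.8] q6 1.89
 turn [-0.0015  0.0009 -0.0019] shift now [  0.3   0.2 -10.5] shift in target frame [  0.3   0.2 -10.5]
```

View pics/s9c.png

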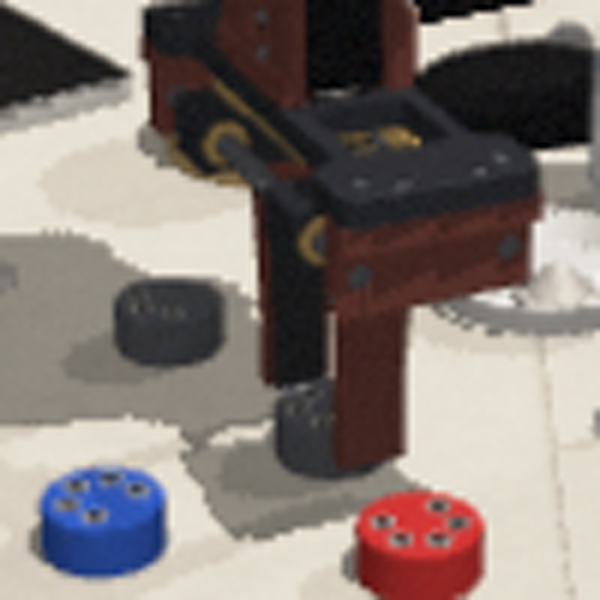

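Run:
```python
from h import *
p=shot('scene')
print(w2p(p,[[511.5,82.5,z] for z in(0,5,10,15)]), np.array([370,461])/6+[200,180]-.4)
```

```text
[[262.42129449 263.60999009]
 [262.42427177 261.39660116]
 [262.4272379  259.17310425]
 [262.43019266 256.93941593]] [261.26666667 256.43333333]
```

```bash
python3 -m handwheel '[[[0,0,0],[0,0,2],0.6],[[0,0,0],[0,0,2],0.6],[[0,0,0],[0,0,2],0.6],[[0,0,0],[0,0,2],0.6],[[0,0,0],[0,0,0],0.6],[[0,0,0],[0,0,0],0.6],[[0,0,0],[0,0,0],0.6],[[0,0,0],[0,0,0],0.6],[[0,0,0],[0,0,0],0.6],[[0,0,0],[0,0,0],0.6]]'
python3 - <<'E'
from h import *
delta(515.5,122,9.5,-96)
p=shot('scene','s10.png')
a=cv2.imread('pics/s10.png');cv2.imwrite('pics/s10c.png',cv2.resize(a[180:280,200:300],None,fx=6,fy=6,interpolation=cv2.INTER_CUBIC))
E
```

```text
t: 9.65
ee_pos: [515.7, 122.3, -9.9]
orientation: [-2.099, 2.335, -0.001]
ft_force: [0.5, -0.2, -0.3]
width: 52.9
t 9.65 pos [515.7 122.3  -9.9] ang -96.1 w 52.9 F [ 0.5 -0.2 -0.3] q6 1.89
 turn [-0.0015  0.0008 -0.0018] shift now [  0.3   0.2 -19.4] shift in target frame [  0.3   0.2 -19.4]
```

View pics/s10c.png

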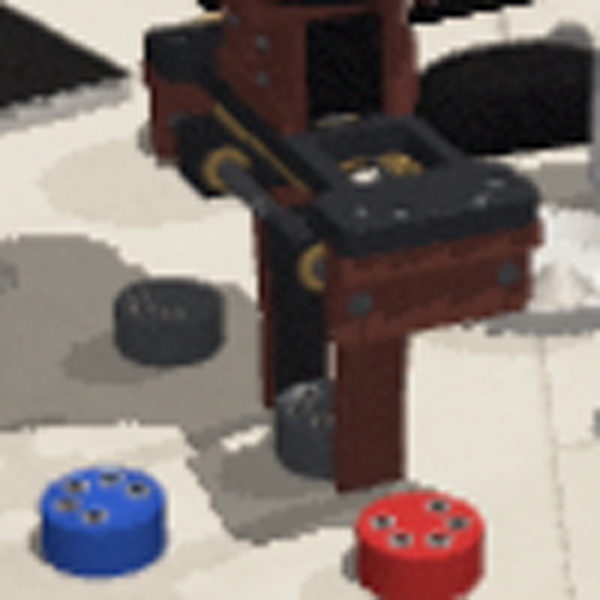

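```bash
python3 -m handwheel '[[[0,0,0],[0,0,2],0.6],[[0,0,0],[0,0,1.5],0.6],[[0,0,0],[0,0,0],0.3],[[0,0,0],[0,0,0],0.3],[[0,0,0],[0,0,0],0.3],[[0,0,0],[0,0,0],0.3],[[0,0,0],[0,0,0],0.3],[[0,0,0],[0,0,0],0.3],[[0,0,0],[0,0,0],0.3],[[0,0,0],[0,0,0],0.3]]'
python3 - <<'E'
from h import *
delta(515.5,122,-14,-96)
p=shot('scene','s11.png')
a=cv2.imread('pics/s11.png');cv2.imwrite('pics/s11c.png',cv2.resize(a[180:280,200:300],None,fx=6,fy=6,interpolation=cv2.INTER_CUBIC))
E
```

```text
t: 10.53
ee_pos: [516.3, 122.3, -12.3]
orientation: [-2.098, 2.335, -0.002]
ft_force: [0.1, -1.0, 2.9]
width: 39.5
t 10.53 pos [516.3 122.3 -12.3] ang -96.1 w 39.5 F [ 0.1 -1.   2.9] q6 1.89
 turn [-0.0026  0.0011 -0.0018] shift now [0.3 0.8 1.7] shift in target frame [0.3 0.8 1.7]
```

View pics/s11c.png

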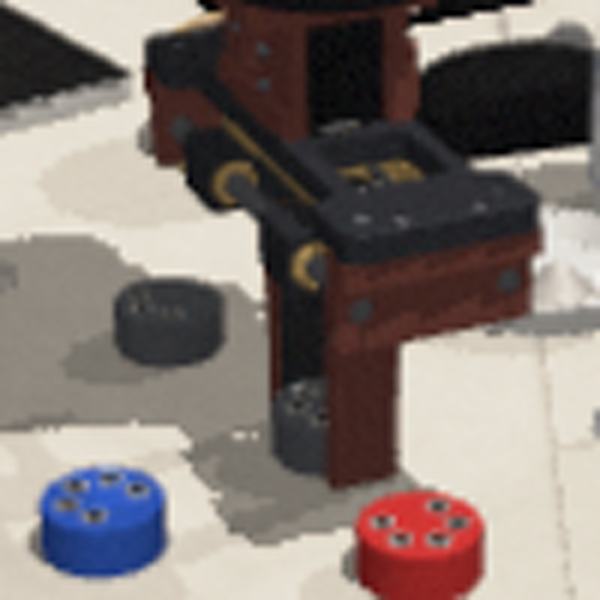

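```bash
python3 -m handwheel '[[[0,0,0],[0,0,0],0.6],[[0,0,0],[0,0,0],0.6],[[0,0,0],[0,0,-1],0.6],[[0,0,-0.12],[0,0,-1],0.6],[[0,0,-0.12],[0,0,0],0.6],[[0,0,-0.12],[0,0,0],0.6],[[0,0,-0.12],[0,0,0],0.6],[[0,0,-0.12],[0,0,0],0.6],[[0,0,-0.12],[0,0,0],0.6],[[0,0,-0.12],[0,0,0],0.6]]'
python3 -c "
from h import *
delta(515.5,122.3,-12,-6)"
```

```text
t: 11.42
ee_pos: [515.8, 122.3, -11.0]
orientation: [-2.888, 1.233, -0.002]
ft_force: [-0.2, 1.2, -0.2]
width: 52.8
t 11.42 pos [515.8 122.3 -11. ] ang -46.2 w 52.8 F [-0.2  1.2 -0.2] q6 1.02
 turn [-0.0013 -0.0012 -0.7021] shift now [-0.2  0.2  1. ] shift in target frame [-0.3  0.   1. ]
```

```bash
python3 -m handwheel '[[[0,0,-0.12],[0,0,0],0.6],[[0,0,-0.12],[0,0,0],0.6],[[0,0,-0.12],[0,0,0],0.6],[[0,0,-0.12],[0,0,0],0.6],[[0,0,-0.12],[0,0,0],0.6],[[0,0,-0.05],[0,0,0],0.6],[[0,0,0],[0,0,0],0.6],[[0,0,0],[0,0,0],0.6],[[0,0,0],[0,0,0],0.6],[[0,0,0],[0,0,0],0.6]]'
python3 -c "
from h import *
delta(515.5,122.3,-12,-6)"
```

```text
t: 12.25
ee_pos: [515.0, 122.0, -11.8]
orientation: [-3.135, 0.201, 0.0]
ft_force: [0.6, 0.2, -0.1]
width: 52.6
t 12.25 pos [515.  122.  -11.8] ang -7.3 w 52.6 F [ 0.6  0.2 -0.1] q6 0.34
 turn [-0.0001  0.0001 -0.0233] shift now [ 0.5 -0.3  0.2] shift in target frame [ 0.5 -0.3  0.2]
```

Now close on it and lift.

```bash
python3 -m handwheel '[[[0,0,-0.023],[0.5,-0.3,0],0.6],[[0,0,0],[0,0,0],0.3],[[0,0,0],[0,0,0],0.3],[[0,0,0],[0,0,0],0.3],[[0,0,0],[0,0,0],0.3],[[0,0,0],[0,0,0],0.3],[[0,0,0],[0,0,0],0.3],[[0,0,0],[0,0,0],0.3],[[0,0,0],[0,0,0],0.3],[[0,0,0],[0,0,0],0.3]]'
python3 -c "
from h import *
delta(515.5,122.3,-12,-6)"
python3 -m handwheel '[[[0,0,0],[0,0,-30],0.3],[[0,0,0],[0,0,-35],0.3],[[0,0,0],[0,0,-38],0.3],[[0,0,0],[0,0,-38],0.3],[[0,0,0],[0,0,-30],0.3],[[0,0,0],[0,0,0],0.3],[[0,0,0],[0,0,0],0.3],[[0,0,0],[0,0,0],0.3],[[0,0,0],[0,0,0],0.3],[[0,0,0],[0,0,0],0.3]]'
python3 - <<'E'
from h import *
delta(544,-157,160,-6)
p=shot('scene','s12.png')
a=cv2.imread('pics/s12.png');cv2.imwrite('pics/s12c.png',cv2.resize(a[100:280,180:330],None,fx=4,fy=4,interpolation=cv2.INTER_CUBIC))
E
```

```text
t: 13.08
ee_pos: [515.6, 122.3, -11.8]
orientation: [-3.137, 0.165, 0.0]
ft_force: [-0.2, -0.5, -0.3]
width: 39.0
t 13.08 pos [515.6 122.3 -11.8] ang -6.0 w 39.0 F [-0.2 -0.5 -0.3] q6 0.32
 turn [-0.0001  0.0001 -0.0006] shift now [-0.1  0.   0.2] shift in target frame [-0.1  0.   0.2]
t: 13.92
ee_pos: [511.4, 121.4, 161.2]
orientation: [3.134, -0.166, -0.018]
ft_force: [-0.3, -0.3, -1.1]
width: 39.5
t 13.92 pos [511.4 121.4 161.2] ang -6.1 w 39.5 F [-0.3 -0.3 -1.1] q6 0.32
 turn [ 0.0034  0.0111 -0.001 ] shift now [ 61.8 273.4   1.4] shift in target frame [ 61.5 273.5   1.2]
```

View pics/s12c.png

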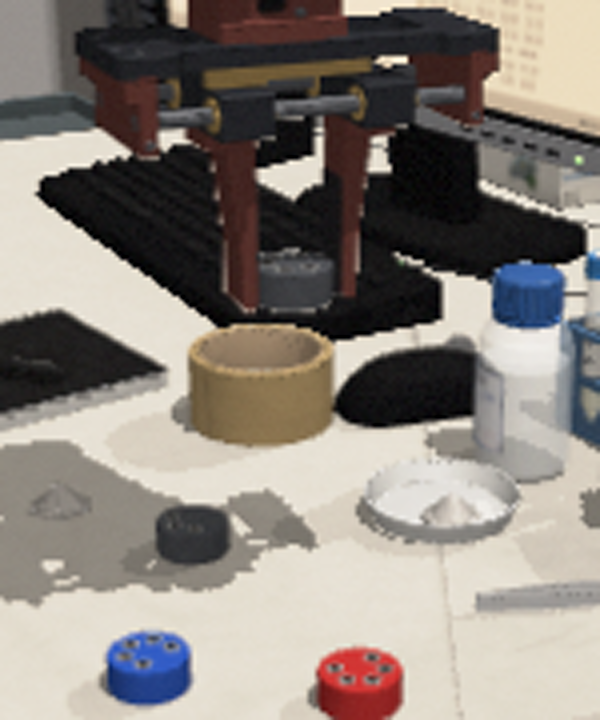

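Run:
```python
from h import *
p=shot('scene')
o=ctrl.get_obs()['ee_pos']
for dz in(0,15,20,25,30): print(dz,w2p(p,[o+[0,0,dz]]))
r=ctrl.spot_point(p,'disc_a_center');print(o,[(d['score'],c2w(p,d['position']).round()) for d in r])
```

```text
0 [[251.96446826 180.38297369]]
15 [[251.89222741 172.81405405]]
20 [[251.86778264 170.26556441]]
25 [[251.84315225 167.70411965]]
30 [[251.81833419 165.12959922]]
[511.22961277 121.31129177 160.98655654] [(0.5, array([503., 224.,   8.]))]
```

```bash
python3 -m handwheel '[[[0.003,0.011,0],[7.7,34,0],0.3],[[0,0,0],[7.7,34,0],0.3],[[0,0,0],[7.7,34,0],0.3],[[0,0,0],[7.7,34,0],0.3],[[0,0,0],[7.7,34,0],0.3],[[0,0,0],[7.7,34,0],0.3],[[0,0,0],[7,30,0],0.3],[[0,0,0],[0,0,0],0.3],[[0,0,0],[0,0,0],0.3],[[0,0,0],[0,0,0],0.3]]'
python3 -c "
from h import *
delta(544,-157,135,-6)"
```

```text
t: 14.9
ee_pos: [538.8, -125.8, 153.7]
orientation: [-3.137, 0.159, 0.016]
ft_force: [0.4, -0.8, -1.2]
width: 39.0
t 14.9 pos [ 538.8 -125.8  153.7] ang -5.8 w 39.0 F [ 0.4 -0.8 -1.2] q6 -0.15
 turn [-0.0001  0.0103  0.0031] shift now [ 8.5 30.5 18.6] shift in target frame [ 8.4 30.5 18.7]
```

```bash
python3 -m handwheel '[[[0,0.01,0.003],[4,15,0],0.3],[[0,0,0],[4,14,0],0.3],[[0,0,0],[0,0,10],0.3],[[0,0,0],[0,0,5],0.3],[[0,0,0],[0,0,0],0.3],[[0,0,0],[0,0,0],0.3],[[0,0,0],[0,0,0],0.3],[[0,0,0],[0,0,0],0.3],[[0,0,0],[0,0,0],0.3],[[0,0,0],[0,0,0],0.3]]'
python3 - <<'E'
from h import *
delta(544,-157,135,-6)
p=shot('scene','s13.png');q=shot('top','t13.png')
a=cv2.imread('pics/s13.png');cv2.imwrite('pics/s13c.png',cv2.resize(a[200:350,300:430],None,fx=5,fy=4.9/4.9*5,interpolation=cv2.INTER_CUBIC)[:600])
a=cv2.imread('pics/t13.png');cv2.imwrite('pics/t13c.png',cv2.resize(a[130:250,330:450],None,fx=5,fy=5,interpolation=cv2.INTER_CUBIC))
E
```

```text
t: 15.73
ee_pos: [542.4, -148.9, 134.8]
orientation: [-3.135, 0.153, 0.01]
ft_force: [0.3, 0.8, 0.0]
width: 39.3
t 15.73 pos [ 542.4 -148.9  134.8] ang -5.6 w 39.3 F [0.3 0.8 0. ] q6 -0.19
 turn [-0.0027  0.0063  0.0072] shift now [ 2.4  7.9 -0.2] shift in target frame [ 2.5  7.9 -0.2]
```

View pics/s13c.png

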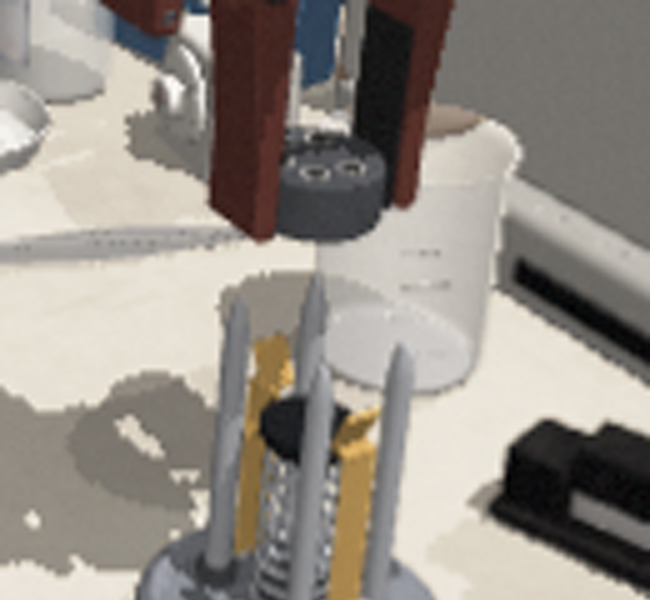

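View pics/t13c.png

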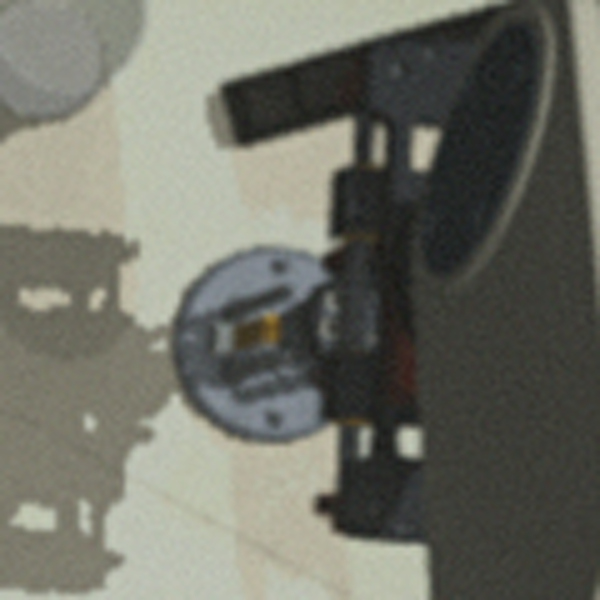

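Run:
```python
from h import *
p=shot('scene');o=ctrl.get_obs()['ee_pos'];print(o)
a=np.linspace(0,6.283,90)
im=cv2.imread('pics/s13.png');im=cv2.resize(im[200:320,300:430],None,fx=6,fy=5*1.2,interpolation=cv2.INTER_CUBIC)
for dz in (20,):
  for z,c in((dz-9,(0,255,0)),(dz+9,(0,255,255))):
    P=np.c_[o[0]+20*np.cos(a),o[1]+20*np.sin(a),np.full(90,o[2]+z)]
    q=w2p(p,P); print(dz,z,q.min(0),q.max(0)); cv2.polylines(im,[(((q-[300,200])*6)+2.5).round().astype(int)],True,c,1)
M=np.array([544,-157]);c,s=np.cos(np.radians(-6)),np.sin(np.radians(-6))
for sx in(-1,1):
  for sy in(-1,1):
    X=M+[c*sx*14.3-s*sy*20.5,s*sx*14.3+c*sy*20.5]
    q=w2p(p,[[*X,114],[*X,102],[*X,80]]);cv2.polylines(im,[(((q-[300,200])*6)+2.5).round().astype(int)],False,(0,0,255),1)
cv2.imwrite('pics/s14c.png',im[:600])
```

```text
[ 542.42185693 -149.10114274  134.87136064]
20 11 [347.29660817 236.02594763] [375.31942198 249.08249147]
20 29 [348.27403389 225.19457684] [376.62922405 237.763268  ]
```

View pics/s14c.png

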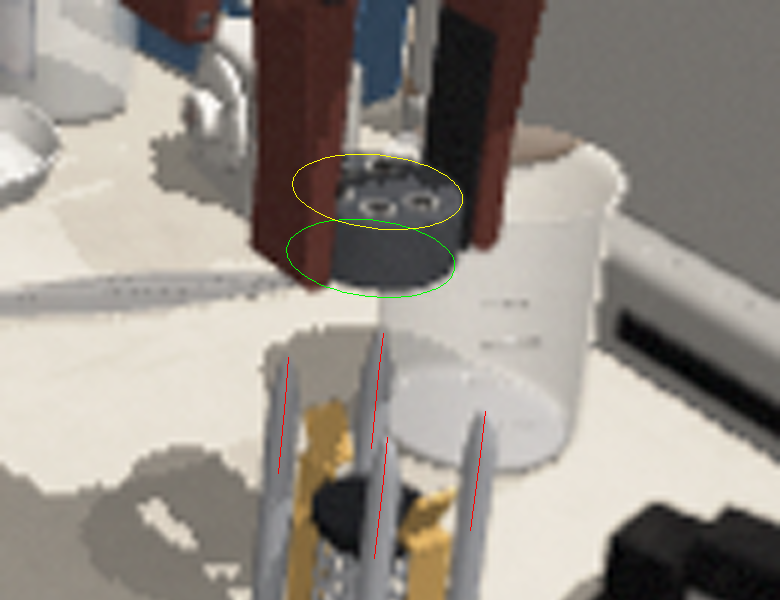

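```bash
python3 -m handwheel '[[[-0.003,0.006,0.007],[1.5,8,0],0.3],[[0,0,0],[0,0,0],0.3],[[0,0,0],[0,0,10],0.3],[[0,0,0],[0,0,10],0.3],[[0,0,0],[0,0,5],0.3],[[0,0,0],[0,0,0],0.3],[[0,0,0],[0,0,0],0.3],[[0,0,0],[0,0,0],0.3],[[0,0,0],[0,0,0],0.3],[[0,0,0],[0,0,0],0.3]]'
cat > ov.py <<'E'
from h import *
import sys
fn=sys.argv[1];M=np.array([float(v) for v in sys.argv[2:4]]);yaw=float(sys.argv[4])
delta(M[0],M[1],105.5,yaw)
p=shot('scene',fn+'.png');o=ctrl.get_obs()['ee_pos']
a=np.linspace(0,6.283,90);F=8;x0,y0=325,210
im=cv2.imread('pics/'+fn+'.png')[y0:y0+75,x0:x0+80];im=cv2.resize(im,None,fx=F,fy=F,interpolation=cv2.INTER_CUBIC);raw=im.copy()
f=lambda q:(((q-[x0,y0])*F)+F/2-.5).round().astype(int)
for z,c in((11.8,(0,255,0)),(29.8,(0,255,255))):
    P=np.c_[o[0]+20*np.cos(a),o[1]+20*np.sin(a),np.full(90,o[2]+z)]
    cv2.polylines(im,[f(w2p(p,P))],True,c,1)
c,s=np.cos(np.radians(yaw)),np.sin(np.radians(yaw))
for sx in(-1,1):
  for sy in(-1,1):
    X=M+[c*sx*14.3-s*sy*20.5,s*sx*14.3+c*sy*20.5]
    cv2.polylines(im,[f(w2p(p,[[*X,114],[*X,102],[*X,60]]))],False,(0,0,255),1)
cv2.imwrite('pics/'+fn+'c.png',im);cv2.imwrite('pics/'+fn+'r.png',raw)
E
python3 ov.py s15 543.6 -157 -6
```

```text
t: 16.72
ee_pos: [542.6, -158.4, 106.3]
orientation: [3.137, -0.167, -0.001]
ft_force: [-0.3, 0.2, -1.3]
width: 39.3
t 16.72 pos [ 542.6 -158.4  106.3] ang -6.1 w 39.3 F [-0.3  0.2 -1.3] q6 -0.2
 turn [ 0.0005  0.0009 -0.0016] shift now [ 0.8 -1.5  0.8] shift in target frame [ 0.8 -1.5  0.8]
```

View pics/s15c.png

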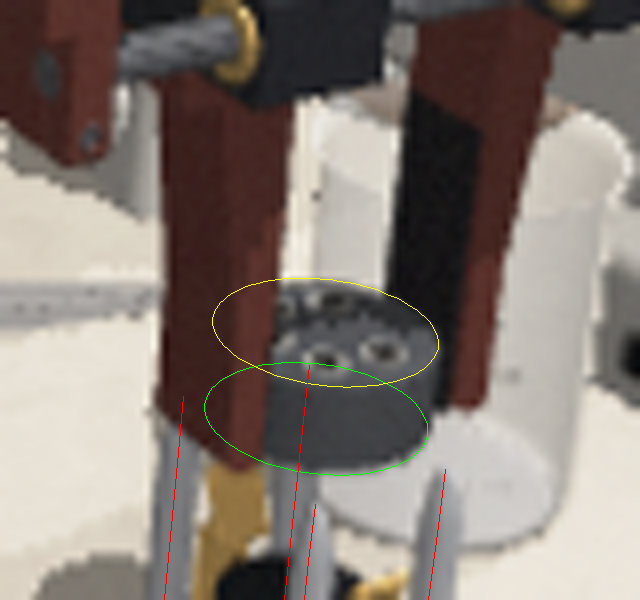

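```bash
python3 -m handwheel '[[[0,0,0],[0.7,-0.6,0],0.3],[[0,0,0],[0,0,0],0.3],[[0,0,0],[0,0,2],0.3],[[0,0,0],[0,0,2],0.3],[[0,0,0],[0,0,2],0.3],[[0,0,0],[0,0,1.5],0.3],[[0,0,0],[0,0,0],0.3],[[0,0,0],[0,0,0],0.3],[[0,0,0],[0,0,0],0.3],[[0,0,0],[0,0,0],0.3]]'
python3 ov.py s16 543.6 -157 -6
```

```text
t: 17.6
ee_pos: [544.1, -157.9, 98.9]
orientation: [3.136, -0.166, 0.001]
ft_force: [0.2, -0.1, -2.4]
width: 39.0
t 17.6 pos [ 544.1 -157.9   98.9] ang -6.1 w 39.0 F [ 0.2 -0.1 -2.4] q6 -0.2
 turn [ 0.0008 -0.0009 -0.0014] shift now [-0.6 -0.8 -6.7] shift in target frame [-0.6 -0.8 -6.6]
```

View pics/s16r.png

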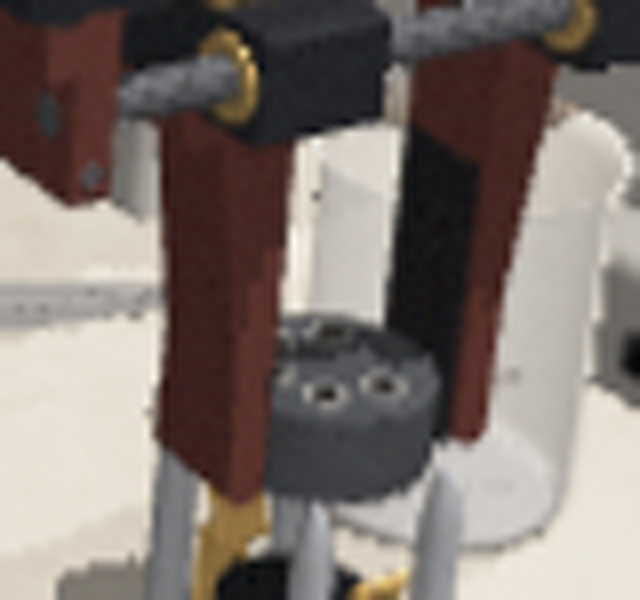

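Run:
```python
from h import *
p=shot('scene');F=8;x0,y0=325,210
f=lambda q:((q-[x0,y0])*F)+F/2-.5
a=np.linspace(0,6.283,720);yaw=-6;c,s=np.cos(np.radians(yaw)),np.sin(np.radians(yaw))
o=ctrl.get_obs()['ee_pos']
for M in((543.6,-157),(544.5,-157.5)):
  for D,dz in(((0,0),11.8),((0,0),12.8),((2,0),11.8),((0,2),11.8)):
    P=np.c_[M[0]+D[0]+20*np.cos(a),M[1]+D[1]+20*np.sin(a),np.full(720,o[2]+dz)]
    q=f(w2p(p,P)); X=lambda sx,sy:[M[0]+c*sx*14.3-s*sy*20.5,M[1]+s*sx*14.3+c*sy*20.5,114]
    t=f(w2p(p,[X(-1,-1),X(1,-1)])); 
    k=np.abs(q[:,0]-t[0,0])<4; print(M,D,dz,'tips',t.round(1).tolist(),'disc low edge at rod3 u',q[k,1].max().round(1),'right edge',q[:,0].max().round(1))
```

```text
(543.6, -157) (0, 0) 11.8 tips [[314.7, 503.7], [445.2, 468.7]] disc low edge at rod3 u 505.4 right edge 421.4
(543.6, -157) (0, 0) 12.8 tips [[314.7, 503.7], [445.2, 468.7]] disc low edge at rod3 u 500.6 right edge 422.0
(543.6, -157) (2, 0) 11.8 tips [[314.7, 503.7], [445.2, 468.7]] disc low edge at rod3 u 501.6 right edge 429.5
(543.6, -157) (0, 2) 11.8 tips [[314.7, 503.7], [445.2, 468.7]] disc low edge at rod3 u 500.6 right edge 413.7
(544.5, -157.5) (0, 0) 11.8 tips [[320.4, 503.6], [450.9, 468.6]] disc low edge at rod3 u 505.4 right edge 427.0
(544.5, -157.5) (0, 0) 12.8 tips [[320.4, 503.6], [450.9, 468.6]] disc low edge at rod3 u 500.5 right edge 427.6
(544.5, -157.5) (2, 0) 11.8 tips [[320.4, 503.6], [450.9, 468.6]] disc low edge at rod3 u 501.5 right edge 435.1
(544.5, -157.5) (0, 2) 11.8 tips [[320.4, 503.6], [450.9, 468.6]] disc low edge at rod3 u 500.5 right edge 419.3
```

```bash
python3 -m handwheel '[[[0,0,0],[-1.3,-0.4,0],0.3],[[0,0,0],[0,0,0],0.3],[[0,0,0],[0,0,0],0.3],[[0,0,0],[0,0,1.5],0.3],[[0,0,0],[0,0,1.5],0.3],[[0,0,0],[0,0,1.5],0.3],[[0,0,0],[0,0,0],0.3],[[0,0,0],[0,0,0],0.3],[[0,0,0],[0,0,0],0.3],[[0,0,0],[0,0,0],0.3]]'
python3 ov.py s17 543 -157 -6
```

```text
t: 18.53
ee_pos: [542.8, -157.3, 94.0]
orientation: [3.136, -0.167, 0.002]
ft_force: [-0.2, -0.1, -1.5]
width: 39.1
t 18.53 pos [ 542.8 -157.3   94. ] ang -6.1 w 39.1 F [-0.2 -0.1 -1.5] q6 -0.2
 turn [ 0.0008 -0.0011 -0.0014] shift now [  0.2  -0.3 -11.5] shift in target frame [  0.2  -0.3 -11.5]
```

View pics/s17r.png

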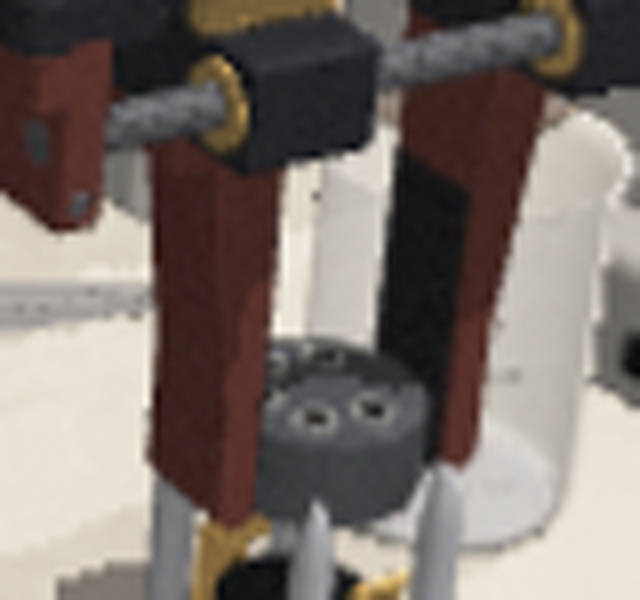

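```bash
python3 -m handwheel '[[[0,0,0],[-0.4,0,0],0.3],[[0,0,0],[0,0,1.5],0.3],[[0,0,0],[0,0,1.5],0.3],[[0,0,0],[0,0,1.5],0.3],[[0,0,0],[0,0,0],0.3],[[0,0,0],[0,0,0],0.3],[[0,0,0],[0,0,0],0.3],[[0,0,0],[0,0,0],0.3],[[0,0,0],[0,0,0],0.3],[[0,0,0],[0,0,0],0.3]]'
python3 ov.py s18 543 -157 -6; python3 -c "
from h import *
print(ctrl.get_obs()['moment'])"
```

```text
t: 19.42
ee_pos: [543.4, -156.9, 89.4]
orientation: [3.137, -0.167, 0.005]
ft_force: [0.2, 1.4, -0.7]
width: 39.4
t 19.42 pos [ 543.4 -156.9   89.4] ang -6.1 w 39.4 F [ 0.2  1.4 -0.7] q6 -0.2
 turn [ 0.0004 -0.0031 -0.0015] shift now [ -0.3   0.1 -16.1] shift in target frame [ -0.4   0.1 -16.1]
[ 0.13832562 -0.21104766  0.01935647]
```

```bash
python3 -m handwheel '[[[0,0,0],[0,0,2],0.3],[[0,0,0],[0,0,2],0.3],[[0,0,0],[0,0,2],0.3],[[0,0,0],[0,0,2],0.3],[[0,0,0],[0,0,2],0.3],[[0,0,0],[0,0,0],0.3],[[0,0,0],[0,0,0],0.3],[[0,0,0],[0,0,0],0.3],[[0,0,0],[0,0,0],0.3],[[0,0,0],[0,0,0],0.3]]'
python3 ov.py s19 543 -157 -6; python3 -c "
from h import *
print(ctrl.get_obs()['moment'])"
```

```text
t: 20.3
ee_pos: [543.8, -156.7, 78.4]
orientation: [3.137, -0.167, 0.006]
ft_force: [1.3, 1.8, -0.5]
width: 39.4
t 20.3 pos [ 543.8 -156.7   78.4] ang -6.1 w 39.4 F [ 1.3  1.8 -0.5] q6 -0.2
 turn [ 0.     -0.0036 -0.0016] shift now [ -0.7   0.4 -27.1] shift in target frame [ -0.8   0.4 -27.1]
[ 0.21242566 -0.1988694   0.03423652]
```

View pics/s19r.png

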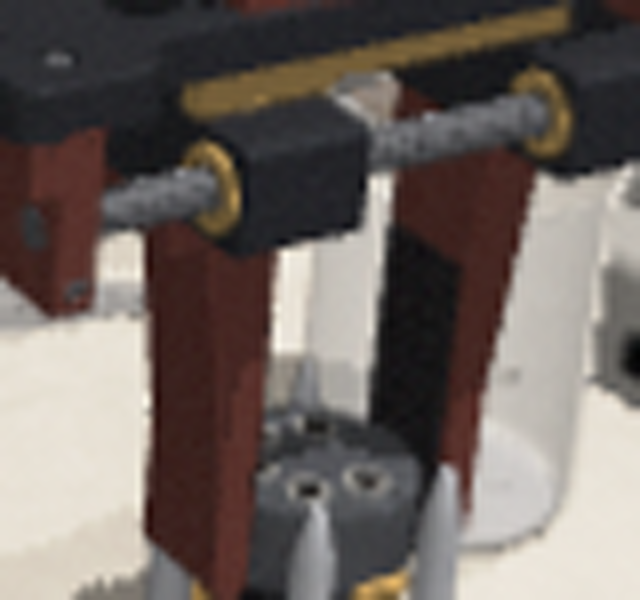

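```bash
python3 -m handwheel '[[[0,-0.003,0],[0.4,-0.4,0],0.3],[[0,0,0],[0,0,2.5],0.3],[[0,0,0],[0,0,2.5],0.3],[[0,0,0],[0,0,2.5],0.3],[[0,0,0],[0,0,2.5],0.3],[[0,0,0],[0,0,2.5],0.3],[[0,0,0],[0,0,0],0.3],[[0,0,0],[0,0,0],0.3],[[0,0,0],[0,0,0],0.3],[[0,0,0],[0,0,0],0.3]]'
python3 ov.py s20 543 -157 -6
```

```text
t: 21.18
ee_pos: [544.4, -156.7, 66.9]
orientation: [3.137, -0.167, 0.001]
ft_force: [-0.5, 0.1, 0.5]
width: 39.5
t 21.18 pos [ 544.4 -156.7   66.9] ang -6.1 w 39.5 F [-0.5  0.1  0.5] q6 -0.19
 turn [ 0.0005 -0.0007 -0.0017] shift now [ -1.3   0.5 -38.6] shift in target frame [ -1.4   0.4 -38.6]
```

View pics/s20r.png

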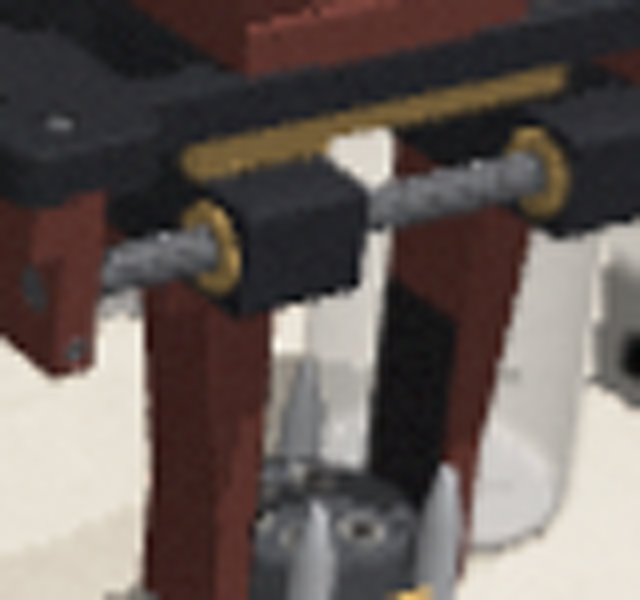

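```bash
python3 -m handwheel '[[[0,0,0],[0,0,2.5],0.3],[[0,0,0],[0,0,2.5],0.3],[[0,0,0],[0,0,2.5],0.3],[[0,0,0],[0,0,2.5],0.3],[[0,0,0],[0,0,0],0.3],[[0,0,0],[0,0,0],0.3],[[0,0,0],[0,0,0],0.3],[[0,0,0],[0,0,0],0.3],[[0,0,0],[0,0,0],0.3],[[0,0,0],[0,0,0],0.3]]'
cat > ov2.py <<'E'
from h import *
import sys
fn=sys.argv[1]
delta(544.4,-156.7,44.5,-6)
p=shot('scene',fn+'.png');o=ctrl.get_obs()['ee_pos']
a=np.linspace(0,6.283,90);F=8;x0,y0=325,240
im=cv2.imread('pics/'+fn+'.png')[y0:y0+75,x0:x0+80];im=cv2.resize(im,None,fx=F,fy=F,interpolation=cv2.INTER_CUBIC)
cv2.imwrite('pics/'+fn+'r.png',im)
f=lambda q:(((q-[x0,y0])*F)+F/2-.5).round().astype(int)
for z,c in((80,(0,255,0)),(o[2]+29.8,(0,255,255))):
    P=np.c_[544+20*np.cos(a),-157+20*np.sin(a),np.full(90,z)]
    cv2.polylines(im,[f(w2p(p,P))],True,c,1)
cv2.imwrite('pics/'+fn+'c.png',im)
E
python3 ov2.py s21
```

```text
t: 22.07
ee_pos: [544.6, -156.8, 56.0]
orientation: [3.137, -0.167, 0.001]
ft_force: [0.1, -0.5, 1.8]
width: 39.7
t 22.07 pos [ 544.6 -156.8   56. ] ang -6.1 w 39.7 F [ 0.1 -0.5  1.8] q6 -0.19
 turn [ 0.0005 -0.0008 -0.0018] shift now [-0.2 -0.1 11.5] shift in target frame [-0.2 -0.1 11.5]
```

View pics/s21c.png

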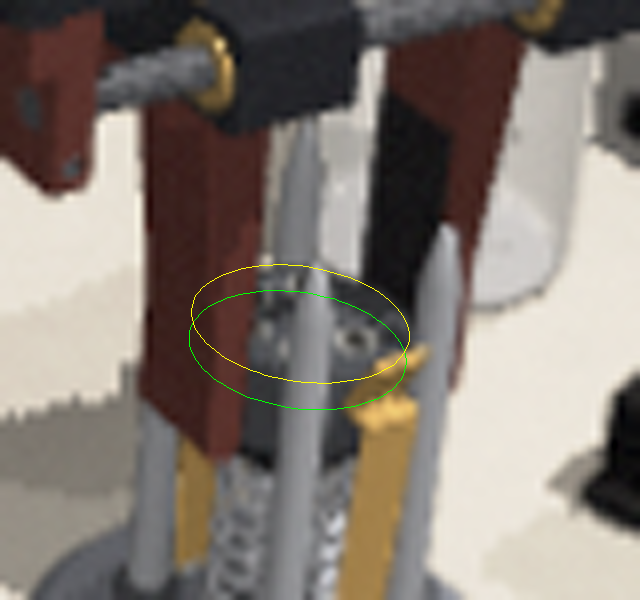

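```bash
python3 -m handwheel '[[[0,0,0],[0,0,2.5],0.3],[[0,0,0],[0,0,2.5],0.3],[[0,0,0],[0,0,2.5],0.3],[[0,0,0],[0,0,2.5],0.3],[[0,0,0],[0,0,1],0.3],[[0,0,0],[0,0,0],0.3],[[0,0,0],[0,0,0],0.3],[[0,0,0],[0,0,0],0.3],[[0,0,0],[0,0,0],0.3],[[0,0,0],[0,0,0],0.3]]'
python3 ov2.py s22
```

```text
t: 22.95
ee_pos: [544.6, -156.8, 43.9]
orientation: [3.137, -0.167, 0.001]
ft_force: [-0.8, 0.3, 2.9]
width: 39.3
t 22.95 pos [ 544.6 -156.8   43.9] ang -6.1 w 39.3 F [-0.8  0.3  2.9] q6 -0.19
 turn [ 0.0005 -0.0008 -0.0019] shift now [-0.2 -0.1 -0.6] shift in target frame [-0.2 -0.1 -0.6]
```

View pics/s22c.png

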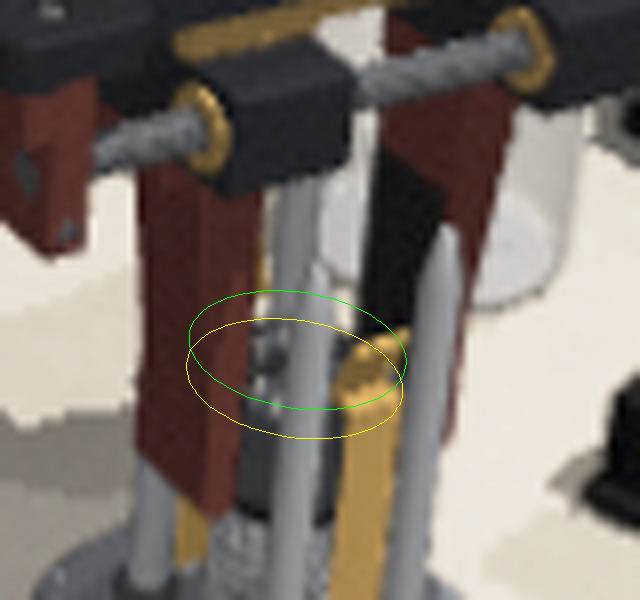

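```bash
python3 -m handwheel '[[[0,0,0],[0,0,0],0.6],[[0,0,0],[0,0,0],0.6],[[0,0,0],[0,0,0],0.6],[[0,0,0],[0,0,-15],0.6],[[0,0,0],[0,0,-30],0.6],[[0,0,0],[0,0,-35],0.6],[[0,0,0],[0,0,-35],0.6],[[0,0,0],[0,0,-15],0.6],[[0,0,0],[0,0,0],0.6],[[0,0,0],[0,0,0],0.6]]'
python3 ov2.py s23
```

```text
t: 23.83
ee_pos: [542.3, -156.7, 176.1]
orientation: [-3.137, 0.167, 0.009]
ft_force: [0.6, 0.4, -0.8]
width: 52.7
t 23.83 pos [ 542.3 -156.7  176.1] ang -6.1 w 52.7 F [ 0.6  0.4 -0.8] q6 -0.19
 turn [ 0.0002  0.0054 -0.0016] shift now [  2.8  -0.2 131.5] shift in target frame [  2.1  -0.2 131.6]
```

View pics/s23c.png

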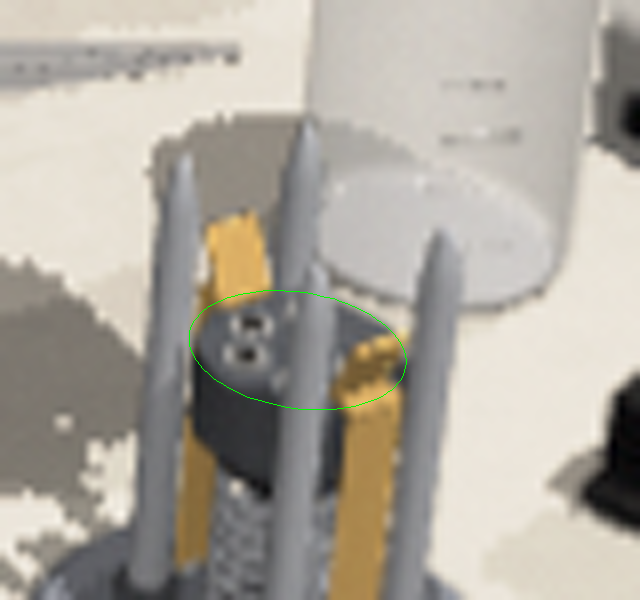

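```bash
python3 -m handwheel '[[[0,0.005,0],[-7.8,-37,0],0.6],[[0,0,0],[-7.8,-37,0],0.6],[[0,0,0],[-7.8,-37,0],0.6],[[0,0,0],[-7.8,-37,0],0.6],[[0,0,0],[-7.8,-37,0],0.6],[[0,0,0],[-7.8,-37,0],0.6],[[0,0,0],[-7.8,-37,0],0.6],[[0,0,0],[-7.8,-37,0],0.6],[[0,0,0],[-7.8,-37,0],0.6],[[0,0,0],[-4,-18,0],0.6]]'
python3 -m handwheel '[[[0,0,0.12],[0,0,0],0.6],[[0,0,0.12],[0,0,0],0.6],[[0,0,0.12],[0,0,10],0.6],[[0,0,0.12],[0,0,20],0.6],[[0,0,0.12],[0,0,20],0.6],[[0,0,0.12],[0,0,20],0.6],[[0,0,0.12],[0,0,20],0.6],[[0,0,0.12],[0,0,20],0.6],[[0,0,0.12],[0,0,0],0.6],[[0,0,0.12],[0,0,0],0.6]]'
python3 -c "
from h import *
delta(503.6,220.4,30,-96)"
```

```text
t: 24.72
ee_pos: [496.6, 208.8, 157.2]
orientation: [3.13, -0.184, -0.038]
ft_force: [-0.3, -0.5, 0.2]
width: 52.8
t: 25.55
ee_pos: [479.2, 210.4, 23.2]
orientation: [2.412, -1.943, -0.047]
ft_force: [0.5, -0.2, -0.5]
width: 52.7
t 25.55 pos [479.2 210.4  23.2] ang -77.7 w 52.7 F [ 0.5 -0.2 -0.5] q6 1.74
 turn [ 0.0516 -0.0123  0.3193] shift now [ -4.5 -25.5  -8.1] shift in target frame [-12.5 -23.2  -6.8]
```

```bash
python3 -m handwheel '[[[0.03,0,0.11],[0,0,-7],0.6],[[0.02,-0.01,0.11],[0,0,0],0.6],[[0,0,0.1],[0,0,0],0.6],[[0,0,0],[0,0,0],0.6],[[0,0,0],[-12.5,-23,0],0.6],[[0,0,0],[0,0,0],0.6],[[0,0,0],[0,0,0],0.6],[[0,0,0],[0,0,0],0.6],[[0,0,0],[0,0,0],0.6],[[0,0,0],[0,0,0],0.6]]'
python3 - <<'E'
from h import *
delta(503.6,220.4,30,-96)
p=shot('scene','s24.png')
a=cv2.imread('pics/s24.png');cv2.imwrite('pics/s24c.png',cv2.resize(a[150:270,170:290],None,fx=5,fy=5,interpolation=cv2.INTER_CUBIC))
E
```

```text
t: 26.38
ee_pos: [491.1, 214.6, 14.0]
orientation: [2.073, -2.324, -0.016]
ft_force: [-0.4, -0.3, 0.0]
width: 52.5
t 26.38 pos [491.1 214.6  14. ] ang -96.5 w 52.5 F [-0.4 -0.3  0. ] q6 2.07
 turn [ 0.0261 -0.0134 -0.0091] shift now [ -7.  -11.3 -16.4] shift in target frame [ -7.1 -11.8 -16. ]
```

View pics/s24c.png

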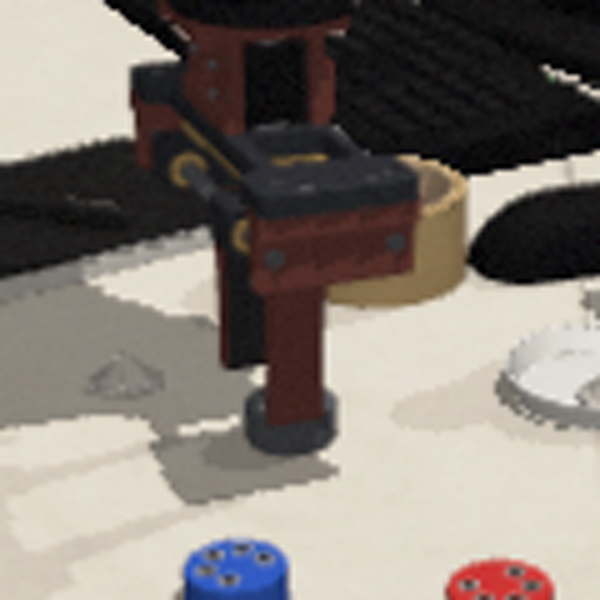

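```bash
python3 -m handwheel '[[[0.026,-0.013,-0.009],[0,0,-12],0.6],[[0,0,0],[0,0,0],0.6],[[0,0,0],[-7,-11.5,0],0.6],[[0,0,0],[0,0,0],0.6],[[0,0,0],[0,0,0],0.6],[[0,0,0],[0,0,0],0.6],[[0,0,0],[0,0,0],0.6],[[0,0,0],[0,0,0],0.6],[[0,0,0],[0,0,0],0.6],[[0,0,0],[0,0,0],0.6]]'
python3 - <<'E'
from h import *
delta(503.6,220.4,-11.5,-96)
E
```

```text
t: 27.27
ee_pos: [499.7, 218.8, 24.8]
orientation: [2.1, -2.329, -0.003]
ft_force: [0.0, -0.3, -1.1]
width: 53.0
t 27.27 pos [499.7 218.8  24.8] ang -95.9 w 53.0 F [ 0.  -0.3 -1.1] q6 2.07
 turn [ 0.0051 -0.003   0.001 ] shift now [-2.1 -3.9 36.3] shift in target frame [-2.  -3.7 36.3]
```

Correct, descend to the same height as before, and close.

```bash
python3 -m handwheel '[[[0.005,-0.003,0],[-2,-3.8,0],0.6],[[0,0,0],[0,0,0],0.6],[[0,0,0],[0,0,7],0.6],[[0,0,0],[0,0,8],0.6],[[0,0,0],[0,0,8],0.6],[[0,0,0],[0,0,6],0.6],[[0,0,0],[0,0,3],0.6],[[0,0,0],[0,0,0],0.6],[[0,0,0],[0,0,0],0.6],[[0,0,0],[0,0,0],0.6]]'
python3 - <<'E'
from h import *
delta(503.6,220.4,-11.5,-96)
p=shot('scene','s25.png')
a=cv2.imread('pics/s25.png');cv2.imwrite('pics/s25c.png',cv2.resize(a[150:270,170:290],None,fx=5,fy=5,interpolation=cv2.INTER_CUBIC))
E
```

```text
t: 28.1
ee_pos: [502.9, 220.0, -12.2]
orientation: [2.102, -2.332, -0.001]
ft_force: [0.9, -0.1, 0.7]
width: 52.9
t 28.1 pos [502.9 220.  -12.2] ang -95.9 w 52.9 F [ 0.9 -0.1  0.7] q6 2.07
 turn [ 0.002  -0.001   0.0009] shift now [-0.4 -0.7 -0.7] shift in target frame [-0.4 -0.7 -0.7]
```

View pics/s25c.png

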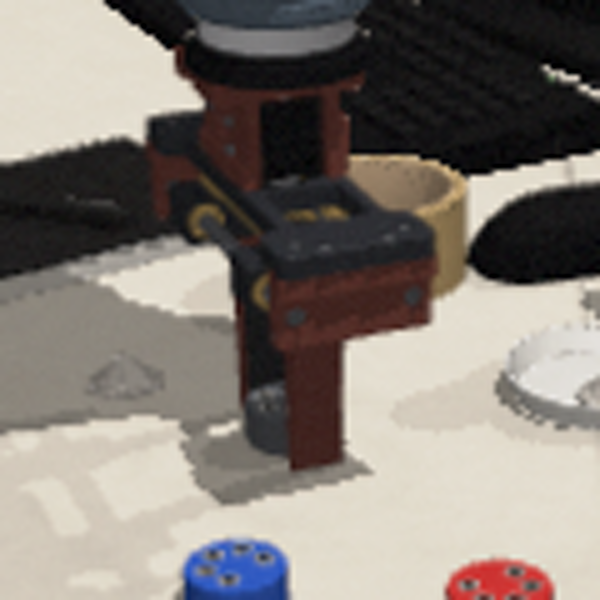

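Disc sits between the fingers. Close, open, then start the quarter turn for the centring re-grasp.

```bash
python3 -m handwheel '[[[0,0,0],[-0.4,-0.6,-0.5],0.3],[[0,0,0],[0,0,0],0.3],[[0,0,0],[0,0,0],0.3],[[0,0,0],[0,0,0],0.3],[[0,0,0],[0,0,0],0.3],[[0,0,0],[0,0,0],0.3],[[0,0,0],[0,0,0],0.3],[[0,0,0],[0,0,0],0.3],[[0,0,0],[0,0,0],0.3],[[0,0,0],[0,0,0],0.3]]'
python3 -m handwheel '[[[0,0,0],[0,0,0],0.6],[[0,0,0],[0,0,0],0.6],[[0,0,0],[0,0,-0.5],0.6],[[0,0,-0.12],[0,0,0],0.6],[[0,0,-0.12],[0,0,0],0.6],[[0,0,-0.12],[0,0,0],0.6],[[0,0,-0.12],[0,0,0],0.6],[[0,0,-0.12],[0,0,0],0.6],[[0,0,-0.12],[0,0,0],0.6],[[0,0,-0.12],[0,0,0],0.6]]'
python3 -c "
from h import *
delta(503.2,220.2,-11.8,-6)"
```

```text
t: 28.98
ee_pos: [504.1, 220.7, -10.5]
orientation: [2.103, -2.333, -0.0]
ft_force: [-0.1, -0.0, -1.8]
width: 39.2
t: 29.82
ee_pos: [505.3, 221.1, -8.9]
orientation: [-2.89, 1.229, -0.002]
ft_force: [-0.4, 0.6, 0.1]
width: 53.0
t 29.82 pos [505.3 221.1  -8.9] ang -46.1 w 53.0 F [-0.4  0.6  0.1] q6 1.19
 turn [-0.0015 -0.0012 -0.6993] shift now [-0.8  2.1  2.9] shift in target frame [-2.   1.1  2.9]
```

```bash
python3 -m handwheel '[[[0,0,-0.12],[0,0,0],0.6],[[0,0,-0.12],[0,0,0],0.6],[[0,0,-0.12],[0,0,0],0.6],[[0,0,-0.12],[0,0,0],0.6],[[0,0,-0.12],[0,0,0],0.6],[[0,0,-0.05],[0,0,0],0.6],[[0,0,0],[0,0,0],0.6],[[0,0,0],[0,0,0],0.6],[[0,0,0],[0,0,0],0.6],[[0,0,0],[0,0,0],0.6]]'
python3 -c "
from h import *
delta(504,220.7,-11.8,-6)"
```

```text
t: 30.65
ee_pos: [506.3, 221.6, -7.8]
orientation: [-3.134, 0.197, -0.006]
ft_force: [0.3, 0.5, 0.4]
width: 52.6
t 30.65 pos [506.3 221.6  -7.8] ang -7.2 w 52.6 F [0.3 0.5 0.4] q6 0.52
 turn [-0.0021 -0.0036 -0.0205] shift now [-2.2  1.2  4. ] shift in target frame [-2.2  1.1  4. ]
```

```bash
python3 -m handwheel '[[[-0.002,-0.004,-0.02],[-2.2,1.2,4],0.6],[[0,0,0],[0,0,0],0.6],[[0,0,0],[0,0,0],0.6],[[0,0,0],[0,0,0],0.6],[[0,0,0],[0,0,0],0.6],[[0,0,0],[0,0,0],0.6],[[0,0,0],[0,0,0],0.6],[[0,0,0],[0,0,0],0.6],[[0,0,0],[0,0,0],0.6],[[0,0,0],[0,0,0],0.6]]'
python3 -c "
from h import *
delta(504,220.7,-11.8,-6)"
```

```text
t: 31.48
ee_pos: [503.7, 220.5, -12.3]
orientation: [3.137, -0.166, -0.002]
ft_force: [0.0, -0.4, -0.1]
width: 52.9
t 31.48 pos [503.7 220.5 -12.3] ang -6.1 w 52.9 F [ 0.  -0.4 -0.1] q6 0.5
 turn [ 0.0002  0.001  -0.0013] shift now [ 0.2 -0.2 -0.5] shift in target frame [ 0.2 -0.2 -0.5]
```

```bash
python3 -m handwheel '[[[0,0,0],[0.2,-0.2,-0.4],0.3],[[0,0,0],[0,0,0],0.3],[[0,0,0],[0,0,0],0.3],[[0,0,0],[0,0,0],0.3],[[0,0,0],[0,0,0],0.3],[[0,0,0],[0,0,0],0.3],[[0,0,0],[0,0,0],0.3],[[0,0,0],[0,0,0],0.3],[[0,0,0],[0,0,0],0.3],[[0,0,0],[0,0,0],0.3]]'
python3 -c "
from h import *
delta(504,220.7,-11.8,-6)"
python3 -m handwheel '[[[0,0,0],[0,0,-30],0.3],[[0,0,0],[0,0,-35],0.3],[[0,0,0],[0,0,-38],0.3],[[0,0,0],[0,0,-38],0.3],[[0,0,0],[0,0,-30],0.3],[[0,0,0],[0,0,0],0.3],[[0,0,0],[0,0,0],0.3],[[0,0,0],[0,0,0],0.3],[[0,0,0],[0,0,0],0.3],[[0,0,0],[0,0,0],0.3]]'
python3 -c "
from h import *
delta(544.2,-156.8,160,-6)"
```

```text
t: 32.32
ee_pos: [504.0, 220.7, -11.9]
orientation: [3.137, -0.166, -0.002]
ft_force: [0.2, 0.1, -0.2]
width: 39.6
t 32.32 pos [504.  220.7 -11.9] ang -6.1 w 39.6 F [ 0.2  0.1 -0.2] q6 0.5
 turn [ 0.0002  0.001  -0.0013] shift now [ 0.   0.  -0.1] shift in target frame [ 0.   0.  -0.1]
t: 33.15
ee_pos: [500.3, 219.1, 161.0]
orientation: [3.132, -0.166, -0.018]
ft_force: [-0.3, 0.1, -1.5]
width: 39.1
t 33.15 pos [500.3 219.1 161. ] ang -6.1 w 39.1 F [-0.3  0.1 -1.5] q6 0.5
 turn [ 0.0057  0.011  -0.0013] shift now [ 83.5 369.1   2.2] shift in target frame [ 83.  369.3   1. ]
```

```bash
python3 -m handwheel '[[[0.005,0.011,0],[8.3,37,-2],0.3],[[0,0,0],[8.3,37,-2],0.3],[[0,0,0],[8.3,37,-2],0.3],[[0,0,0],[8.3,37,-2],0.3],[[0,0,0],[8.3,37,-2],0.3],[[0,0,0],[8.3,37,0],0.3],[[0,0,0],[8.3,37,0],0.3],[[0,0,0],[8.3,37,0],0.3],[[0,0,0],[6,25,0],0.3],[[0,0,0],[0,0,0],0.3]]'
python3 -c "
from h import *
delta(544.2,-156.8,130,-6)"
```

```text
t: 33.98
ee_pos: [532.4, -119.6, 155.5]
orientation: [3.136, -0.153, -0.039]
ft_force: [0.3, -0.2, -1.4]
width: 39.3
t 33.98 pos [ 532.4 -119.6  155.5] ang -5.6 w 39.3 F [ 0.3 -0.2 -1.4] q6 -0.14
 turn [0.0031 0.0247 0.007 ] shift now [16.  35.8 25.2] shift in target frame [15.7 35.7 25.5]
```

```bash
python3 -m handwheel '[[[0.003,0.025,0.007],[5,8,0],0.3],[[0,0,0],[5,12,0],0.3],[[0,0,0],[4,10,5],0.3],[[0,0,0],[0,0,10],0.3],[[0,0,0],[0,0,5],0.3],[[0,0,0],[0,0,0],0.3],[[0,0,0],[0,0,0],0.3],[[0,0,0],[0,0,0],0.3],[[0,0,0],[0,0,0],0.3],[[0,0,0],[0,0,0],0.3]]'
python3 -c "
from h import *
delta(544.2,-156.8,110,-6)"
```

```text
t: 34.82
ee_pos: [539.1, -149.6, 125.6]
orientation: [-3.133, 0.164, 0.024]
ft_force: [-0.4, -0.4, -1.6]
width: 39.3
t 34.82 pos [ 539.1 -149.6  125.6] ang -6.0 w 39.3 F [-0.4 -0.4 -1.6] q6 -0.19
 turn [-0.0034  0.0153 -0.    ] shift now [ 6.1  6.7 15.5] shift in target frame [ 5.8  6.6 15.6]
```

```bash
python3 -m handwheel '[[[-0.003,0.015,0],[6,6.7,0],0.3],[[0,0,0],[0,0,0],0.3],[[0,0,0],[0,0,5],0.3],[[0,0,0],[0,0,5],0.3],[[0,0,0],[0,0,4],0.3],[[0,0,0],[0,0,0],0.3],[[0,0,0],[0,0,0],0.3],[[0,0,0],[0,0,0],0.3],[[0,0,0],[0,0,0],0.3],[[0,0,0],[0,0,0],0.3]]'
python3 ov.py s30 544.2 -156.8 -6
```

```text
t: 35.65
ee_pos: [545.4, -157.4, 110.8]
orientation: [3.137, -0.164, 0.005]
ft_force: [-0.5, 0.4, -0.7]
width: 39.4
t 35.65 pos [ 545.4 -157.4  110.8] ang -6.0 w 39.4 F [-0.5  0.4 -0.7] q6 -0.2
 turn [ 0.0002 -0.0029  0.0005] shift now [-1.3 -0.5  5.3] shift in target frame [-1.3 -0.5  5.3]
```

View pics/s30r.png

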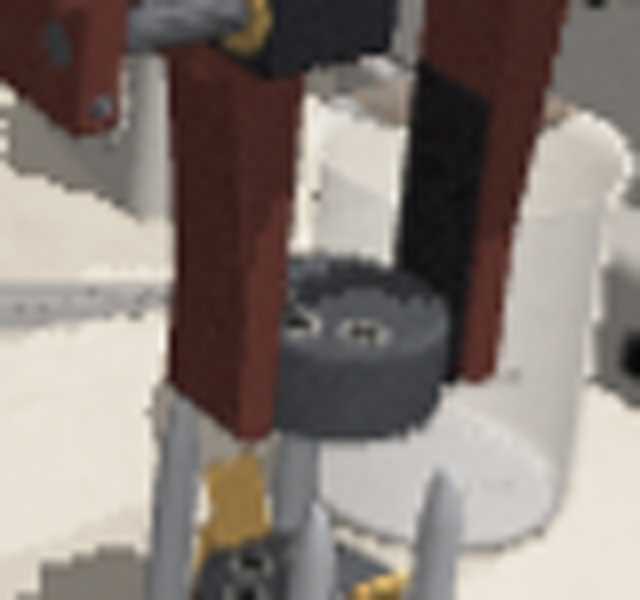

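```bash
python3 -m handwheel '[[[0,-0.003,0],[-1.3,-0.5,0],0.3],[[0,0,0],[0,0,0],0.3],[[0,0,0],[0,0,3],0.3],[[0,0,0],[0,0,3],0.3],[[0,0,0],[0,0,3],0.3],[[0,0,0],[0,0,2],0.3],[[0,0,0],[0,0,0],0.3],[[0,0,0],[0,0,0],0.3],[[0,0,0],[0,0,0],0.3],[[0,0,0],[0,0,0],0.3]]'
python3 ov.py s31 544.2 -156.8 -6
```

```text
t: 36.53
ee_pos: [544.1, -156.7, 98.7]
orientation: [3.137, -0.163, -0.0]
ft_force: [-0.7, 1.0, -0.8]
width: 39.3
t 36.53 pos [ 544.1 -156.7   98.7] ang -6.0 w 39.3 F [-0.7  1.  -0.8] q6 -0.2
 turn [0.0002 0.0003 0.0006] shift now [ 0.1  0.1 -6.8] shift in target frame [ 0.1  0.1 -6.8]
```

View pics/s31r.png

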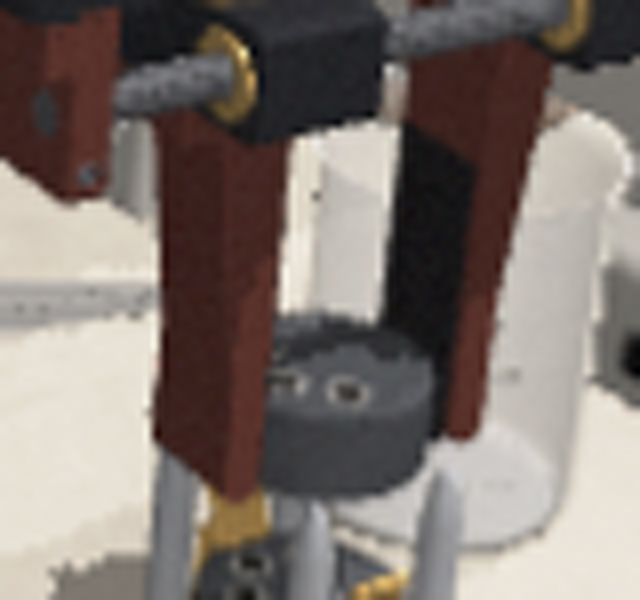

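Aligned; continue into the rods.

```bash
python3 -m handwheel '[[[0,0,0],[0,0,2],0.3],[[0,0,0],[0,0,2],0.3],[[0,0,0],[0,0,2],0.3],[[0,0,0],[0,0,2],0.3],[[0,0,0],[0,0,0],0.3],[[0,0,0],[0,0,0],0.3],[[0,0,0],[0,0,0],0.3],[[0,0,0],[0,0,0],0.3],[[0,0,0],[0,0,0],0.3],[[0,0,0],[0,0,0],0.3]]'
python3 ov.py s32 544.4 -156.7 -6
python3 -m handwheel '[[[0,0,0],[0,0,2],0.3],[[0,0,0],[0,0,2],0.3],[[0,0,0],[0,0,2],0.3],[[0,0,0],[0,0,2],0.3],[[0,0,0],[0,0,2],0.3],[[0,0,0],[0,0,0],0.3],[[0,0,0],[0,0,0],0.3],[[0,0,0],[0,0,0],0.3],[[0,0,0],[0,0,0],0.3],[[0,0,0],[0,0,0],0.3]]'
python3 ov2.py s33
```

```text
t: 37.42
ee_pos: [544.4, -156.7, 90.1]
orientation: [3.137, -0.163, 0.001]
ft_force: [0.0, 0.1, -0.3]
width: 39.7
t 37.42 pos [ 544.4 -156.7   90.1] ang -6.0 w 39.7 F [ 0.   0.1 -0.3] q6 -0.2
 turn [ 0.0003 -0.0004  0.0007] shift now [  0.   -0.  -15.4] shift in target frame [  0.   -0.  -15.4]
t: 38.3
ee_pos: [544.4, -156.4, 79.0]
orientation: [-3.137, 0.164, -0.0]
ft_force: [0.4, 0.3, -1.3]
width: 39.4
t 38.3 pos [ 544.4 -156.4   79. ] ang -6.0 w 39.4 F [ 0.4  0.3 -1.3] q6 -0.2
 turn [-0.0001 -0.0003  0.0006] shift now [-0.   0.3 34.5] shift in target frame [-0.   0.3 34.5]
```

View pics/s33r.png

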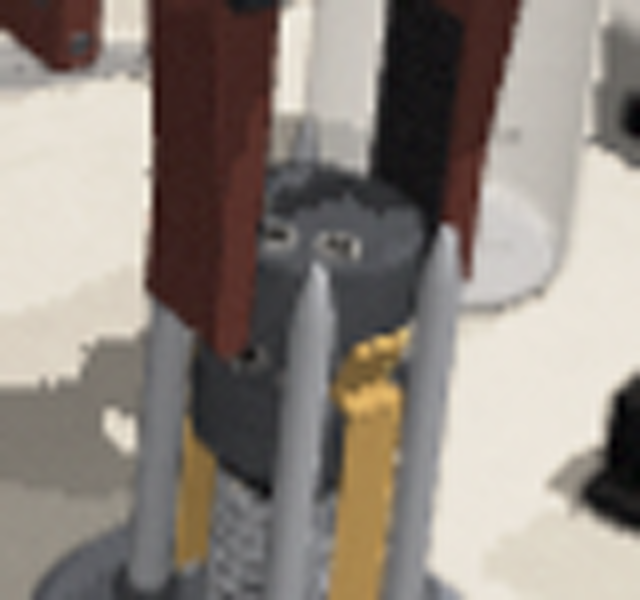

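```bash
python3 -m handwheel '[[[0,0,0],[0,0.2,2.5],0.3],[[0,0,0],[0,0,2.5],0.3],[[0,0,0],[0,0,2.5],0.3],[[0,0,0],[0,0,2.5],0.3],[[0,0,0],[0,0,2.5],0.3],[[0,0,0],[0,0,2.5],0.3],[[0,0,0],[0,0,2.5],0.3],[[0,0,0],[0,0,2.5],0.3],[[0,0,0],[0,0,0],0.3],[[0,0,0],[0,0,0],0.3]]'
python3 ov2.py s34
python3 -m handwheel '[[[0,0,0],[0,0,2.5],0.3],[[0,0,0],[0,0,2.5],0.3],[[0,0,0],[0,0,2.5],0.3],[[0,0,0],[0,0,2.5],0.3],[[0,0,0],[0,0,1.5],0.3],[[0,0,0],[0,0,0],0.3],[[0,0,0],[0,0,0],0.3],[[0,0,0],[0,0,0],0.3],[[0,0,0],[0,0,0],0.3],[[0,0,0],[0,0,0],0.3]]'
python3 ov2.py s35
```

```text
t: 39.18
ee_pos: [545.5, -156.3, 60.5]
orientation: [-3.137, 0.164, -0.004]
ft_force: [-0.2, 0.6, 4.7]
width: 39.7
t 39.18 pos [ 545.5 -156.3   60.5] ang -6.0 w 39.7 F [-0.2  0.6  4.7] q6 -0.2
 turn [-0.0004 -0.0027  0.0005] shift now [-1.1  0.5 16. ] shift in target frame [-1.1  0.5 16. ]
t: 40.07
ee_pos: [545.5, -156.3, 48.4]
orientation: [-3.137, 0.164, -0.004]
ft_force: [-0.9, 0.6, 2.9]
width: 39.4
t 40.07 pos [ 545.5 -156.3   48.4] ang -6.0 w 39.4 F [-0.9  0.6  2.9] q6 -0.2
 turn [-0.0005 -0.0024  0.0004] shift now [-1.1  0.5  3.9] shift in target frame [-1.1  0.5  3.9]
```

View pics/s35c.png

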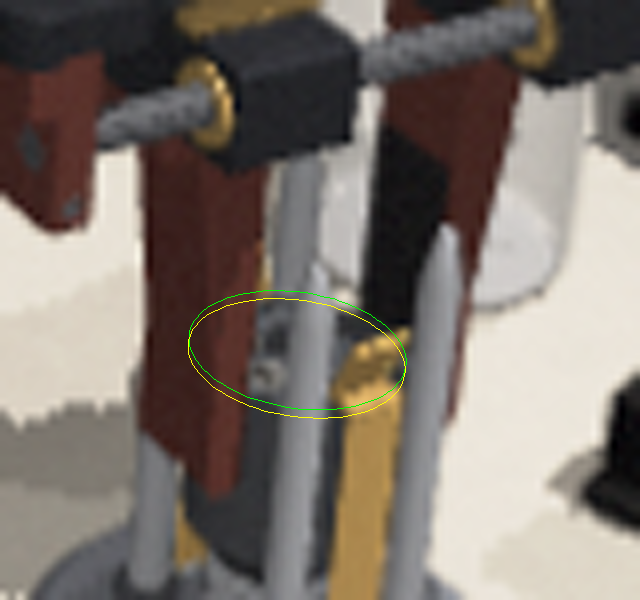

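```bash
python3 -m handwheel '[[[0,-0.002,0],[-0.6,0.3,1.5],0.3],[[0,0,0],[0,0,2],0.3],[[0,0,0],[0,0,1.5],0.3],[[0,0,0],[0,0,0],0.3],[[0,0,0],[0,0,0],0.3],[[0,0,0],[0,0,0],0.3],[[0,0,0],[0,0,0],0.3],[[0,0,0],[0,0,0],0.3],[[0,0,0],[0,0,0],0.3],[[0,0,0],[0,0,0],0.3]]'
python3 ov2.py s36
```

```text
t: 40.95
ee_pos: [545.5, -156.4, 43.4]
orientation: [-3.137, 0.164, -0.002]
ft_force: [-0.5, 2.7, 3.9]
width: 39.5
t 40.95 pos [ 545.5 -156.4   43.4] ang -6.0 w 39.5 F [-0.5  2.7  3.9] q6 -0.2
 turn [-0.0007 -0.0015  0.0002] shift now [-1.   0.4 -1.1] shift in target frame [-1.   0.4 -1.1]
```

View pics/s36c.png

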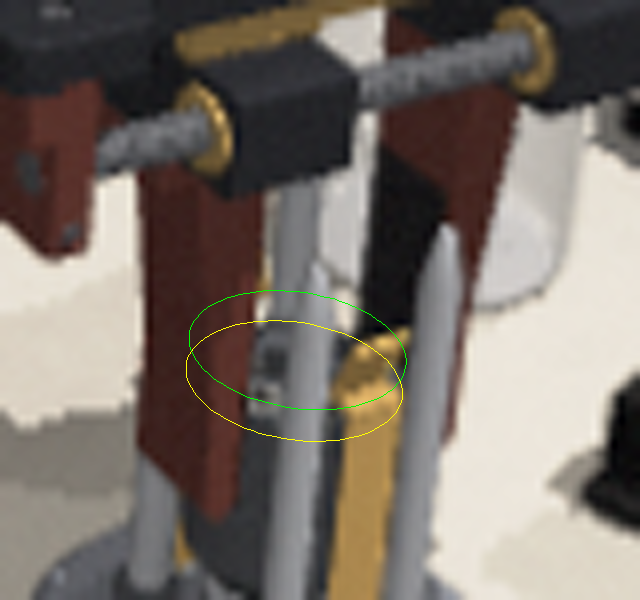

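Pressed deep enough; clip shut. Release and rise.

```bash
python3 -m handwheel '[[[0,0,0],[0,0,0],0.6],[[0,0,0],[0,0,0],0.6],[[0,0,0],[0,0,0],0.6],[[0,0,0],[0,0,-10],0.6],[[0,0,0],[0,0,-25],0.6],[[0,0,0],[0,0,-30],0.6],[[0,0,0],[0,0,-35],0.6],[[0,0,0],[0,0,-20],0.6],[[0,0,0],[0,0,0],0.6],[[0,0,0],[0,0,0],0.6]]'
python3 ov2.py s37
```

```text
t: 41.83
ee_pos: [543.6, -157.4, 168.7]
orientation: [3.137, -0.164, -0.004]
ft_force: [-0.1, 0.1, -0.4]
width: 52.2
t 41.83 pos [ 543.6 -157.4  168.7] ang -6.0 w 52.2 F [-0.1  0.1 -0.4] q6 -0.2
 turn [0.0004 0.0025 0.0003] shift now [  1.1  -0.8 124.2] shift in target frame [  0.7  -0.8 124.2]
```

View pics/s37c.png

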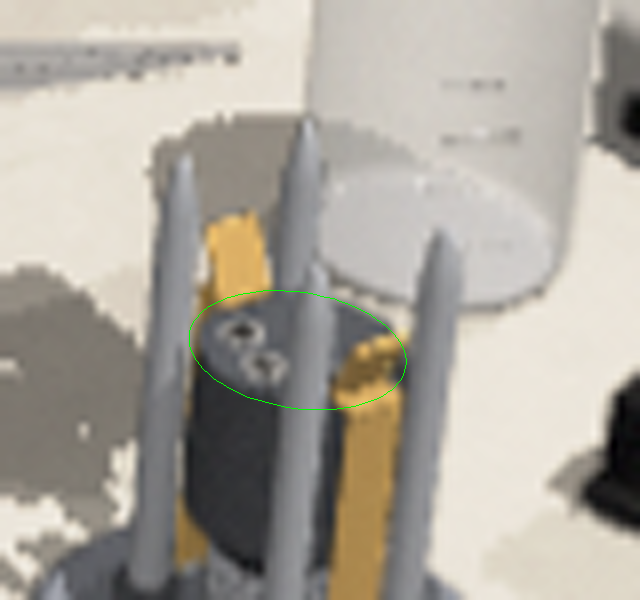

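View pics/s37.png

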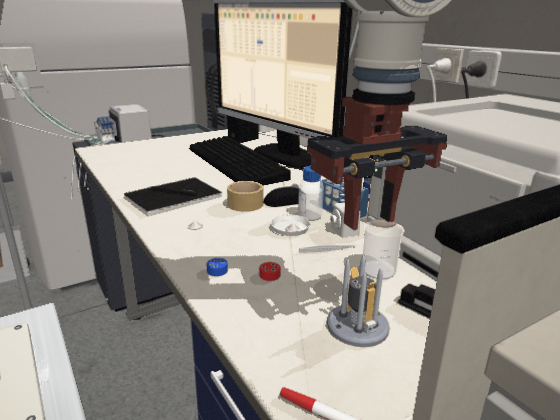

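Two discs are stacked, the top face is at the hook level (green ellipse, z = 80 mm), both clips are shut, and the bystanders are where they were. The tool is clear, so I'm handing in.

```bash
python3 -c "
from h import *
print(ctrl.close_job())"
```

```text
the job is handed in; nothing more can be done
None
```

Both grey discs are loaded in the magazine, one on top of the other. I pressed each one down until the clips snapped over it, then handed the job in at about 42 s of the 69 s allowed.

**Last checks:**
- **Stack:** the last scene picture shows the upper face at the height of the hooks (80 mm).
- **Clips:** both look shut over the discs. I judged this from pictures only, since the clip and follower values can't be read directly.
- **Bystanders:** the cones, dish and tweezers look unmoved.
- **Robot:** the gripper was open, well above the rods and touching nothing.

**What disagreed:**
- **Height reading:** the reported tool height was about 20 mm lower than the pictures and the first touch on the desk showed. I corrected for that throughout.
- **Magazine position:** the two cameras put it 2–3 mm apart. I settled it from the scene picture and from how the first disc was guided between the rods.
- **Pressing force:** the readings between presses never went above about 6 N, against the "up to 15 N" you gave. They were not taken at the snap itself.

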